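# Unclamp the returned setting rods and rack them by length

## Robot

A 7-joint arm with a two-finger parallel gripper is mounted at the origin on the work surface. World frame = base frame: x ahead of the robot, y to its left, z up, the work surface at z = 0. Lengths are in m, angles in rad, forces in N, time in s.
With the tool pointing down it reaches from about 0.425 to 0.875 m from the base axis. Payload 4.7 kg.
Tool frame: the origin (TCP) lies between the finger pads; the fingertips stand manip.nose_length ahead of it and the grasp point (between the pads) lies 6 mm ahead of it (manip.nose_length is the distance from the TCP to the fingertips, in m); z points along the fingers, y is the direction in which the jaws open and shut (so a half turn about z gives the same grasp; the last joint's range is limited). The gripper opens to 85 mm and grips with 20 to 120 N. Pads are 22 mm wide; open, the fingers measure 114 mm over their backs; the gripper's body (76 mm by 85 mm) begins 54 mm behind the grasp point. The pads swing forward as they close: fully open they stand 13 mm farther back than shut.
Start: joints at [-1.291, 0.321, -0.07, 1.45, 0.023, 1.371, -0.057], TCP at [0.171, 0.627, 0.256] pointing down, gripper open.
Joint ranges: [-2.86, 2.86], [-0.3, 2.09], [-1.38, 1.24], [0.06, 2.45], [-1.56, 4.7], [0.09, 2.05], [-2.69, 2.69]. Speed limits (rad/s): [2.57, 2.57, 3.14, 3.14, 3.14, 3.14, 3.14].

## Interface

Orientations are given as a rotation vector (axis times angle).
In Python, from station import get_state, vision, ticket, finder, manip gives the robot as it stands. The module is installed in compiled form; this text tells all that it offers.
- The arm moves only by the tool play_rows, never from a script. Its argument "moves" is text: rows parted by semicolons, each of 5 numbers parted by spaces: the closure, from 0 (fully open) to 1 (shut), then the shift along the tool's x, y, z in mm, then the turn about the tool's z in degrees. A call has 1 to 10 rows; each row is the pose to reach, as a shift and turn from the pose commanded when the call began, along the tool's axes at that moment; what a row does not reach only later rows make up. A row lasts 1/12 s, in which the tool goes at most 41.7 mm and 7.16 degrees, less where a joint would pass 70% of its speed; a pose out of reach is approached as far as the arm can. A call with a gripper value outside its range is refused whole. The fingers move at their own pace and stop on an object; "force" is the grip in N (left out, the last holds). Time passes only in rows, so rows that repeat a pose let the fingers close. It gives the time, the measured TCP pose, the force and the opening at its end, in the units of the state.
- get_state(): the state, without advancing time (a new reading comes with each control period).
- vision.snapshot(name): name is "scene" or "top" or "wrist"; returns (picture, depth): 384x512x3 uint8, blue, green, red; 384x512 float32, m along the optical axis (not along the pixel's ray), 0 where there is no reading.
- vision.camera_info(name): a dict with "intrinsics" (3x3 intrinsics, pixels), "pose" (4x4, takes a point from camera to world coordinates); the wrist camera has in their place "mount" (4x4, takes a point from camera to tool coordinates, whose origin is the TCP and whose axes are the flange's). Camera axes: x right, y up, looking along -z (the intrinsics and any distortion apply to the point x, -y, -z); pixel columns grow to the right and rows downward; lengths in m; the calibration is good to about 2 mm. A picture is of the moment at which its call begins: read the wrist's pose just before it. camera_info takes no time and is no camera call.
- ticket.close_job(): hands the job in, once; it reports no verdict.
Trained networks look in the newest picture that a camera, given by its name, has taken for a name from the list of things; names that differ only in an ending like _2 or _b are one class to them, and where a whole thing is asked for, a point or a joint stands for the part that bears it (a point fixed in the world has none). Each returns a list of dicts, best first, with "confidence" (0 to 1); they miss things now and then, are a little off and sometimes report something else, mostly with a low value. They report only what shows in the picture. A call takes as long as a camera call.
- finder.look_for(label, camera): "uv" ([column, row] in pixels, amid what is visible of it).
- finder.trace(label, camera): "region" (384x512 bool, what is visible of it) and "uv" ([column, row] in pixels, amid what is visible of it).
- finder.landmark_of(label, camera): "uv" ([column, row] in pixels: a listed point, or the origin of a listed thing).
The state is a dict: "time": time; "q": joint angles; "dq": joint speeds; "joint_efforts": joint torques, N m; "tool_pos": TCP position; "tool_rot": TCP orientation; "contact_force": force on the tool from outside, world axes, zero at the start; "torque": the same for the moment, N m; "finger_gap": finger opening in m.
Only numpy, scipy, OpenCV 4.12 (cv2) and the standard library are available. Lean on these libraries where they do the work, as an engineer would, in place of code of your own. Each camera call takes 0.05 s, during which the arm holds its last target.

## Task

Lift the retaining bar with the red grip out of its two brackets on the blue cradle and lay it, grip up, lengthways on the black rubber pad. Then move the four steel setting rods one by one to the green stepped rack, in order of length with the shortest at the narrow end and the longest at the wide end, each resting in both V notches and centred in its place. They are measuring standards, so set everything down rather than dropping it, and leave the loupe and the sample jar where they stand.

Things in the scene. Friction and masses are not known exactly. Their poses are not given: they have to be found in the camera images.
- bar: Loose aluminium bar 240 long (own y) x 16 (x) x 10 mm, red grip block 34 x 16 x 28 mm on the middle of its top; 0.13 kg. Origin: middle of its underside, z up. At the start it lies across the rods, underside 46 mm above the bench (2 mm over the sleeves), its ends in the cradle's two open-topped brackets (19 mm slots, prongs rising 14 mm above the bar's underside): lift straight up.
- cradle: Fixed blue base 195 (x) x 250 (y) x 8 mm. Origin: middle of underside, on the bench, z up. Rods lie along its x, axis 36 mm above the bench, at own y = 72, 24, -24, -72 mm in any order, on black V supports 8 mm thick at x = 34 and -34 mm, top 41 mm up; fingers fit between these beside a sleeve. Aluminium brackets for the bar at y = 112 and -112 mm, 12 mm thick, top 60 mm up.
- rack: Fixed green rack, stepped in plan. Origin: middle of underside, on the bench, z up. Seats along its x, centred at x = 0 and y = 72 (narrow end, for 100 mm rod), 24 (125), -24 (150), -72 mm (wide end, 175). Each has two black V supports 8 mm thick, 16 mm in from the rod's ends, top 41 mm up; 90 degree V, 24 wide, 12 deep. Seated rod axis 36 mm above the bench; base 8 mm high.
- pad: Fixed black rubber pad, 60 (x) x 260 (y) x 4 mm thick, top 4 mm above the bench; long side along its own y. Origin: middle of its underside, on the bench.
- rod100: Loose setting rod: bright steel rod 100 mm long, 10 mm diameter, with a yellow grip sleeve 16 mm in diameter and 30 mm long at its middle. Mass about 67 g. Origin: its centre, on the axis, in the middle of the sleeve; own x runs along the rod (it may have rolled about it). Neighbouring rods lie 48 mm apart, so open the gripper only some 40 mm.
- rod125: Loose setting rod: bright steel rod 125 mm long, 10 mm diameter, with a yellow grip sleeve 16 mm in diameter and 30 mm long at its middle. Mass about 82 g. Origin: its centre, on the axis, in the middle of the sleeve; own x runs along the rod (it may have rolled about it). Neighbouring rods lie 48 mm apart, so open the gripper only some 40 mm.
- rod150: Loose setting rod: bright steel rod 150 mm long, 10 mm diameter, with a yellow grip sleeve 16 mm in diameter and 30 mm long at its middle. Mass about 97 g. Origin: its centre, on the axis, in the middle of the sleeve; own x runs along the rod (it may have rolled about it). Neighbouring rods lie 48 mm apart, so open the gripper only some 40 mm.
- rod175: Loose setting rod: bright steel rod 175 mm long, 10 mm diameter, with a yellow grip sleeve 16 mm in diameter and 30 mm long at its middle. Mass about 113 g. Origin: its centre, on the axis, in the middle of the sleeve; own x runs along the rod (it may have rolled about it). Neighbouring rods lie 48 mm apart, so open the gripper only some 40 mm.
- loupe: Loose bystander: black stand loupe, 40 mm diameter, 38 mm high, standing on the bench beyond the work. Origin: middle of its underside.
- jar: Loose bystander: clear sample jar with blue cap, 44 mm diameter, 55 mm high, standing on the bench beyond the work. Origin: middle of its underside.

How it is judged:
By the outcome, as a careful person would: the job done as asked, in the order asked, and still so for the second after the job is handed in, with the robot touching nothing.
It also fails if it takes over 128 s, if anything falls off the work surface, if the arm or the gripper's body presses on something with over 40 N, if the wrist force passes 120 N, or if a joint passes its speed limit or range.

## Working session

There is one attempt and no reset: what is moved stays moved. The work goes in short steps, Python scripts to look and compute and a tool call to move; the robot and the scene stay as the last step left them, time stands still between calls to the robot, and variables do not carry over. Pictures are saved under pics/ and viewed, and the job is handed in when it is done.

Besides the shell and the picture viewer there is one more tool, called after "Call:" by a JSON object that holds its "api" and its "payload". play_rows: Moves the arm, as the interface text tells. Its arguments: {"type":"object","properties":{"moves":{"type":"string"},"force":{"type":"number"}},"required":["moves"]}

```bash
mkdir -p pics; ls; cat > h.py <<'E'
import numpy as np, cv2
from scipy.spatial.transform import Rotation as R
from station import get_state, vision, ticket, finder, manip
E
python3 - <<'E'
from h import *
s=get_state(); print({k:np.round(v,4) for k,v in s.items()}, manip.nose_length)
for n in ("scene","top","wrist"):
    p,d=vision.snapshot(n); cv2.imwrite(f"pics/a_{n}.png",p); np.save(f"d_{n}.npy",d)
    c=vision.camera_info(n); print(n,{k:np.round(v,4).tolist() if not isinstance(v,str) else v for k,v in c.items()})
E
```

```text
pics
{'time': np.float64(0.0), 'q': array([-1.2909,  0.3218, -0.0701,  1.4517,  0.0226,  1.3708, -0.0569]), 'dq': array([-0.0003, -0.0018,  0.0011,  0.0003,  0.0015,  0.0012,  0.0001]), 'joint_efforts': array([-6.00000e-04, -4.93591e+01, -3.82600e-01, -3.14332e+01,
        1.29000e-02,  1.13000e-02, -0.00000e+00]), 'tool_pos': array([0.1707, 0.6267, 0.2552]), 'tool_rot': array([-4.1620e-01, -3.1137e+00,  3.0000e-03]), 'contact_force': array([ 0.1218, -0.8687, -0.2542]), 'torque': array([-0.0279, -0.0209, -0.01  ]), 'finger_gap': np.float64(0.0852)} 0.025
scene {'intrinsics': [[357.335, 0.0, 254.6317], [0.0, 357.335, 191.0193], [0.0, 0.0, 1.0]], 'pose': [[-0.5466, -0.6503, 0.5276, 1.1135], [0.8374, -0.4273, 0.3409, 0.3167], [0.0037, 0.6281, 0.7781, 0.7812], [0.0, 0.0, 0.0, 1.0]]}
top {'intrinsics': [[433.1495, 0.0, 256.8325], [0.0, 433.1495, 192.2303], [0.0, 0.0, 1.0]], 'pose': [[0.0106, 0.9822, -0.1873, 0.4477], [-0.9999, 0.0129, 0.011, -0.01], [0.0132, 0.1872, 0.9822, 0.9482], [0.0, 0.0, 0.0, 1.0]]}
wrist {'intrinsics': [[297.3058, 0.0, 260.3898], [0.0, 297.3058, 195.5424], [0.0, 0.0, 1.0]], 'mount': [[-0.0001, 0.953, 0.3028, 0.0774], [1.0, 0.0004, -0.0008, -0.0], [-0.0008, 0.3028, -0.953, -0.1175], [0.0, 0.0, 0.0, 1.0]]}
```

View pics/a_scene.png

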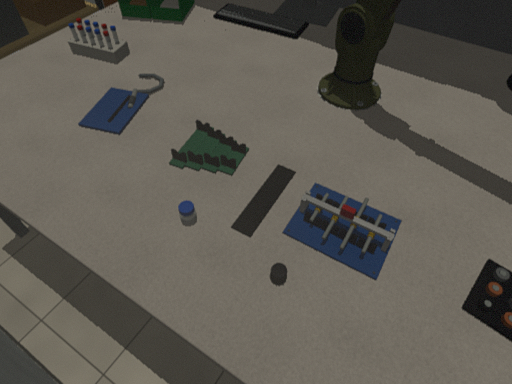

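View pics/a_top.png

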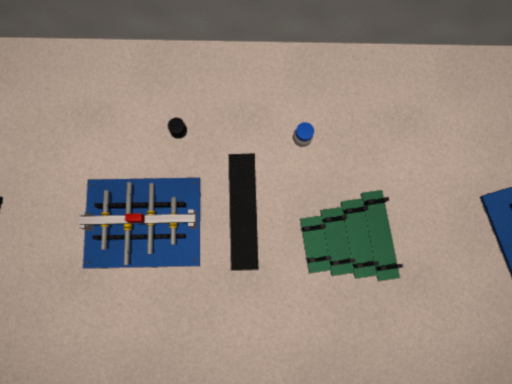

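View pics/a_wrist.png

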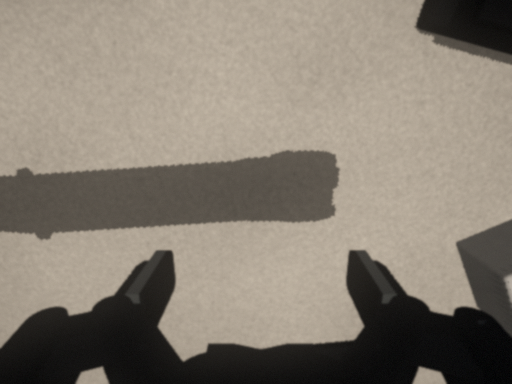

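```bash
cat >> h.py <<'E'
def cam(n, st=None):
    c=vision.camera_info(n); K=np.array(c["intrinsics"])
    if n=="wrist":
        T=np.eye(4); T[:3,:3]=R.from_rotvec(st["tool_rot"]).as_matrix(); T[:3,3]=st["tool_pos"]
        return K,T@np.array(c["mount"])
    return K,np.array(c["pose"])
def at_z(uv,z,K,P):
    uv=np.atleast_2d(uv).astype(float)
    d=np.c_[(uv[:,0]-K[0,2])/K[0,0],-(uv[:,1]-K[1,2])/K[1,1],-np.ones(len(uv))]@P[:3,:3].T
    return P[:3,3]+d*((z-P[2,3])/d[:,2])[:,None]
def proj(X,K,P):
    c=(np.atleast_2d(X)-P[:3,3])@P[:3,:3]
    return np.c_[K[0,0]*c[:,0]/-c[:,2]+K[0,2], K[1,1]*-c[:,1]/-c[:,2]+K[1,2]]
E
python3 - <<'E'
from h import *
p=cv2.imread("pics/a_top.png"); K,P=cam("top")
hsv=cv2.cvtColor(p,cv2.COLOR_BGR2HSV)
cv2.imwrite("pics/b_c.png",cv2.resize(p[165:285,70:270],None,fx=4,fy=4,interpolation=cv2.INTER_CUBIC))
cv2.imwrite("pics/b_r.png",cv2.resize(p[175:295,280:420],None,fx=5,fy=5,interpolation=cv2.INTER_CUBIC))
vision.snapshot("top")
for l in ["cradle","rack","pad","bar","rod100","rod125","rod150","rod175","loupe","jar"]:
    z={"cradle":0,"rack":0,"pad":0,"bar":.046,"loupe":0,"jar":0}.get(l,.036)
    for r in finder.landmark_of(l,"top")[:2]:
        print(l,round(r["confidence"],2),np.round(r["uv"],1),np.round(at_z(r["uv"],z,K,P)[0],4))
    for r in finder.trace(l,"top")[:1]:
        m=r["region"].astype(np.uint8); np.save(f"m_{l}.npy",m)
        cs=max(cv2.findContours(m,0,2)[0],key=cv2.contourArea).reshape(-1,2)
        zz={"cradle":.008,"rack":.008,"pad":.004,"bar":.056}.get(l,.036)
        w=at_z(cs,zz,K,P)[:,:2].astype(np.float32)
        rc=cv2.minAreaRect(w); print("  trace",m.sum(),np.round(rc[0],4),np.round(rc[1],4),round(rc[2],2))
E
```

```text
cradle 0.8 [142.1 222.6] [0.5575 0.2301 0.    ]
  trace 8119 [0.5573 0.234 ] [0.1999 0.2587] 2.04
rack 0.84 [349.4 238.1] [ 0.5289 -0.2245  0.    ]
rack 0.51 [143.8 222.8] [0.5571 0.2264 0.    ]
  trace 6549 [ 0.5256 -0.2222] [0.1964 0.2043] 8.96
pad 0.87 [241.7 213.2] [0.581  0.0123 0.    ]
  trace 3225 [0.5857 0.0097] [0.2608 0.062 ] 2.52
bar 0.84 [139.7 217.1] [0.5636 0.2241 0.046 ]
bar 0.53 [129.1 221.9] [0.5533 0.2455 0.046 ]
  trace 1034 [0.5588 0.2278] [0.0206 0.2411] 1.45
rod100 0.81 [125.8 221.6] [0.555  0.2554 0.036 ]
rod100 0.61 [104.6 218.9] [0.5602 0.3003 0.036 ]
  trace 416 [0.5075 0.2518] [0.0855 0.0167] 3.73
rod125 0.81 [125.8 221.6] [0.555  0.2554 0.036 ]
rod125 0.61 [104.6 218.9] [0.5602 0.3003 0.036 ]
  trace 416 [0.5075 0.2518] [0.0855 0.0167] 3.73
rod150 0.81 [125.8 221.6] [0.555  0.2554 0.036 ]
rod150 0.61 [104.6 218.9] [0.5602 0.3003 0.036 ]
  trace 416 [0.5075 0.2518] [0.0855 0.0167] 3.73
rod175 0.81 [125.8 221.6] [0.555  0.2554 0.036 ]
rod175 0.61 [104.6 218.9] [0.5602 0.3003 0.036 ]
  trace 416 [0.5075 0.2518] [0.0855 0.0167] 3.73
loupe 0.52 [176.5 131.7] [0.7669 0.1643 0.    ]
  trace 296 [0.7624 0.1574] [0.0468 0.0373] 19.83
jar 0.8 [300. 136.] [ 0.7608 -0.118   0.    ]
  trace 381 [ 0.7526 -0.1195] [0.0419 0.0534] 89.24
```

View pics/b_c.png

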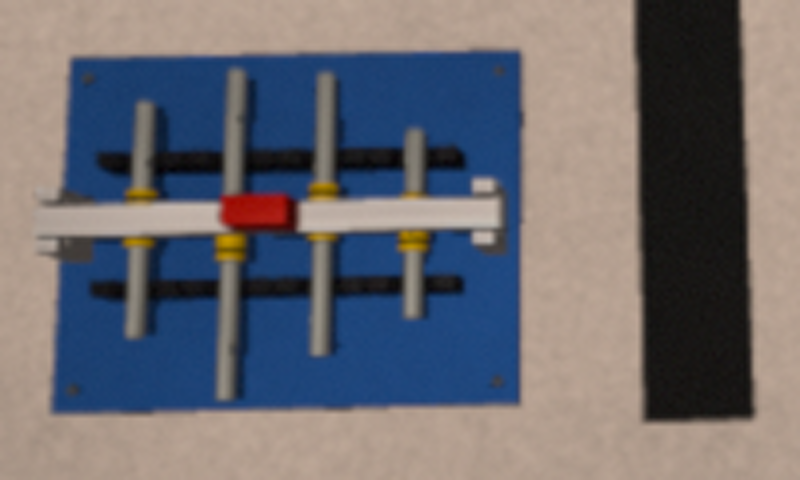

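View pics/b_r.png

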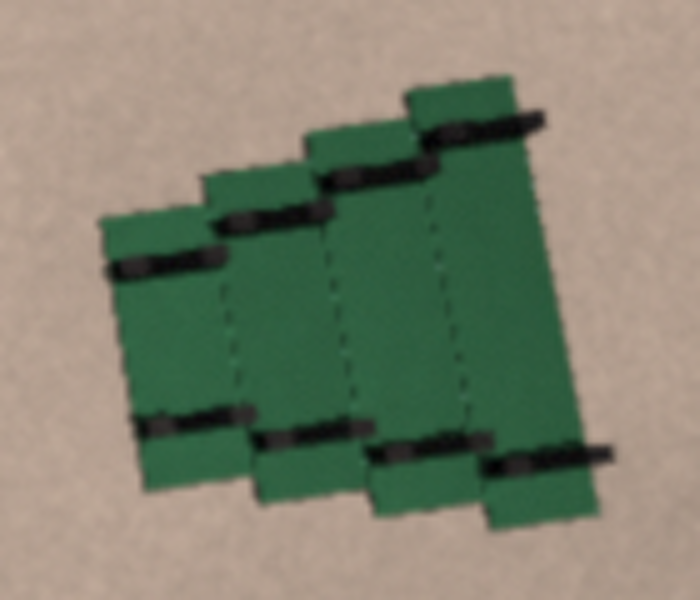

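```bash
cat >> h.py <<'E'
def go(x,y,z,yaw=None,s=None):
    """print shift (mm, tool axes) and turn (deg) to bring TCP to x,y,z with tool x at world heading yaw deg"""
    s=s or get_state(); M=R.from_rotvec(s["tool_rot"]).as_matrix()
    d=M.T@(np.array([x,y,z])-s["tool_pos"])*1000
    cur=np.degrees(np.arctan2(M[1,0],M[0,0]))
    t=0 if yaw is None else (cur-yaw+180)%360-180
    print("shift",np.round(d,1),"turn",round(t,2),"cur yaw",round(cur,2),"tilt",np.round(M[2],3),"rows>=",np.ceil(np.linalg.norm(d)/41.7),"t",round(float(s["time"]),2))
E
python3 - <<'E'
from h import *
p=cv2.imread("pics/a_top.png"); K,P=cam("top"); hsv=cv2.cvtColor(p,cv2.COLOR_BGR2HSV)
red=((hsv[...,0]<8)|(hsv[...,0]>172))&(hsv[...,1]>170)&(hsv[...,2]>60); red[:,260:]=0
v,u=np.nonzero(red); print(len(u),u.mean(),v.mean(),at_z([u.mean(),v.mean()],.075,K,P))
go(.56,.228,.22,92)
E
```

```text
141 134.18439716312056 217.43971631205673 [[0.55908658 0.22768415 0.075     ]]
shift [-480.4 -282.9   36.3] turn 72.77 cur yaw 164.77 tilt [-0.  0. -1.] rows>= 14.0 t 1.2
```

Call:
{"api": "play_rows", "payload": {"moves": "0 -480 -283 36 73;0 -480 -283 36 73;0 -480 -283 36 73;0 -480 -283 36 73;0 -480 -283 36 73;0 -480 -283 36 73;0 -480 -283 36 73;0 -480 -283 36 73;0 -480 -283 36 73;0 -480 -283 36 73"}}

```text
time: 2.03
tool_pos: [0.462, 0.3277, 0.2298]
tool_rot: [-2.166, -2.275, -0.002]
contact_force: [0.4, 0.5, -0.3]
finger_gap: 0.0854
```

```bash
python3 -c "
from h import *
go(.56,.228,.22,92)"
```

```text
shift [-104.4   92.9    9.8] turn 0.81 cur yaw 92.81 tilt [ 0.001  0.001 -1.   ] rows>= 4.0 t 2.03
```

Call:
{"api": "play_rows", "payload": {"moves": "0.3 -104 93 10 0;0.3 -104 93 10 0;0.3 -104 93 10 0;0.3 -104 93 10 0;0.3 -104 93 10 0;0.3 -104 93 10 0"}}

```text
time: 2.53
tool_pos: [0.5599, 0.2297, 0.2193]
tool_rot: [-2.162, -2.279, 0.0]
contact_force: [0.0, -0.3, 0.2]
finger_gap: 0.0599
```

```bash
python3 - <<'E'
from h import *
go(.56,.228,.22,92)
s=get_state(); p,d=vision.snapshot("wrist"); cv2.imwrite("pics/c_w.png",p); np.save("d.npy",d)
K,P=cam("wrist",s)
for l,z in [("bar",.046),("cradle",0)]:
    for r in finder.landmark_of(l,"wrist")[:1]: print(l,r["confidence"],r["uv"],at_z(r["uv"],z,K,P))
rod=[]
for r in finder.landmark_of("rod150","wrist"): print(r["confidence"],r["uv"],np.round(at_z(r["uv"],.036,K,P),4))
hsv=cv2.cvtColor(p,cv2.COLOR_BGR2HSV)
red=(((hsv[...,0]<8)|(hsv[...,0]>172))&(hsv[...,1]>170)&(hsv[...,2]>60)).astype(np.uint8)
c=max(cv2.findContours(red,0,2)[0],key=cv2.contourArea); print(cv2.contourArea(c),cv2.minAreaRect(at_z(c.reshape(-1,2),.084,K,P)[:,:2].astype(np.float32)))
E
```

```text
shift [-1.8  0.  -0.7] turn 1.01 cur yaw 93.01 tilt [ 0. -0. -1.] rows>= 1.0 t 2.53
bar 0.85 [262.9, 183.2] [[0.56253255 0.22828559 0.046     ]]
cradle 0.85 [259.2, 170.2] [[0.55842109 0.23113161 0.        ]]
0.91 [259.8, 240.5] [[0.5629 0.1593 0.036 ]]
0.9 [265.0, 107.2] [[0.5606 0.3019 0.036 ]]
0.76 [254.4, 156.8] [[0.5526 0.2529 0.036 ]]
0.6 [262.0, 199.4] [[0.5628 0.2077 0.036 ]]
132.5 ((0.5599674582481384, 0.23954129219055176), (0.012332908809185028, 0.014554196037352085), 3.017108201980591)
```

View pics/c_w.png

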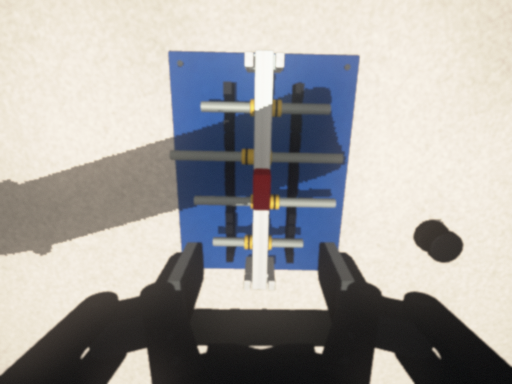

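```bash
python3 - <<'E'
from h import *
p=cv2.imread("pics/c_w.png"); d=np.load("d.npy"); s=get_state(); K,P=cam("wrist",s)
hsv=cv2.cvtColor(p,cv2.COLOR_BGR2HSV)
def rect(m,z):
    c=max(cv2.findContours(m.astype(np.uint8),0,2)[0],key=cv2.contourArea)
    a=cv2.approxPolyDP(c,4,True).reshape(-1,2)
    print(cv2.contourArea(c),cv2.minAreaRect(at_z(c.reshape(-1,2),z,K,P)[:,:2].astype(np.float32)))
    return a
red=((hsv[...,0]<10)|(hsv[...,0]>170))&(hsv[...,1]>150)&(hsv[...,2]>30)
a=rect(red,.084); print(a)
blue=(hsv[...,0]>100)&(hsv[...,0]<130)&(hsv[...,1]>120)
a=rect(blue,.008); print(np.c_[a,np.round(at_z(a,.008,K,P)[:,:2],4)])
for uv in [(262,180),(262,70),(262,260),(262,205),(200,225),(168,45)]: print(uv,d[uv[1],uv[0]])
# bar: white
w=at_z([[255,80],[271.5,80],[254,230],[271,230]],.056,K,P); print(np.round(w,4))
E
```

```text
547.0 ((0.5588717460632324, 0.2358546108007431), (0.014326698146760464, 0.035122714936733246), 2.9019715785980225)
[[256 170]
 [253 203]
 [266 208]
 [269 173]]
4964.0 ((0.5033031702041626, 0.30504095554351807), (0.08361873775720596, 0.0968814492225647), 1.992231845855713)
[[175.      55.       0.4652   0.3497]
 [175.     135.       0.4629   0.2698]
 [194.     133.       0.4836   0.2731]
 [192.     148.       0.4813   0.2567]
 [224.     149.       0.5166   0.2576]
 [224.     114.       0.5158   0.295 ]
 [203.     113.       0.4934   0.2948]
 [199.     102.       0.4892   0.3057]
 [222.     100.       0.5134   0.3092]
 [223.      80.       0.5141   0.3289]
 [235.      81.       0.5265   0.3287]
 [236.      99.       0.5281   0.311 ]
 [248.     100.       0.5408   0.3107]
 [252.      74.       0.5437   0.3364]
 [243.      69.       0.5343   0.3406]
 [241.      56.       0.5318   0.3527]]
(262, 180) 0.26136458
(262, 70) 0.26018617
(262, 260) 0.31634712
(262, 205) 0.2679274
(200, 225) 0.35790926
(168, 45) 0.30289504
[[0.5481 0.3278 0.056 ]
 [0.5627 0.3286 0.056 ]
 [0.5547 0.1837 0.056 ]
 [0.5722 0.1847 0.056 ]]
```

```bash
cat >> h.py <<'E'
def cloud(d,K,P):
    v,u=np.mgrid[0:d.shape[0],0:d.shape[1]]
    c=np.stack([(u-K[0,2])/K[0,0]*d,-(v-K[1,2])/K[1,1]*d,-d],-1)
    W=c@P[:3,:3].T+P[:3,3]; W[d<=0]=np.nan; return W
def mar(X): 
    (c,(w,h),a)=cv2.minAreaRect(X[:,:2].astype(np.float32)); return np.round([*c,w,h],4),round(a,2)
E
python3 - <<'E'
from h import *
s=get_state()
for n,f in [("top","d_top.npy"),("wrist","d.npy")]:
    d=np.load(f); K,P=cam(n,s); W=cloud(d,K,P); z=W[...,2]
    reg=(W[...,0]>.44)&(W[...,0]<.68)&(W[...,1]>.09)&(W[...,1]<.38)
    print(n)
    print(" bench z",np.nanmedian(z[(W[...,0]>.66)&(W[...,0]<.7)]), "block",(m:=reg&(z>.07)&(z<.1)).sum(), mar(W[m]), np.median(z[m]))
    m=reg&(z>.05)&(z<.066); print(" bar",m.sum(),mar(W[m]),np.nanmedian(z[m]))
    m=reg&(z>.0045)&(z<.066); print(" cradle",m.sum(),mar(W[m]))
    m=reg&(z>.0045)&(z<.012); print(" cradle",m.sum(),mar(W[m]))
E
```

```text
top
 bench z -0.0007276379978866654 block 145 (array([0.5582, 0.228 , 0.0152, 0.0325]), 2.41) 0.08284198754663952
 bar 901 (array([0.5583, 0.2292, 0.0335, 0.2399]), 1.74) 0.055110381349481874
 cradle 9730 (array([0.5689, 0.2349, 0.2229, 0.2667]), 2.54)
 cradle 6757 (array([0.5689, 0.2349, 0.2229, 0.2667]), 2.54)
wrist
 bench z 0.00014625898933606774 block 695 (array([0.5594, 0.2329, 0.0154, 0.0344]), 3.35) 0.08387491122351615
 bar 3798 (array([0.5592, 0.2326, 0.0337, 0.2402]), 1.99) 0.0561933171219354
 cradle 36347 (array([0.5594, 0.2329, 0.1956, 0.2502]), 2.14)
 cradle 24538 (array([0.5594, 0.2329, 0.1956, 0.2502]), 2.14)
```

```bash
python3 - <<'E'
from h import *
s=get_state(); d=np.load("d.npy"); K,P=cam("wrist",s); W=cloud(d,K,P)
a=np.radians(2.14); C=np.array([.5594,.2329])
L=(W[...,:2]-C)@np.array([[np.cos(a),-np.sin(a)],[np.sin(a),np.cos(a)]])
z=W[...,2]
for y in (72,24,-24,-72):
    m=(abs(L[...,1]-y/1e3)<.007)&(abs(L[...,0])<.096)&(z>.033)&(z<.0425)
    x=L[m][:,0]; xc=(x.min()+x.max())/2
    m2=m&(abs(L[...,0])>.045)
    xs=np.sort(x); print(y,"ends",round(x.min(),4),round(x.max(),4),"len",round(x.max()-x.min(),4),"ctr",round(xc,4),"ymed",np.median(L[m][:,1]).round(4))
go(.5594,.2329,.12,92.14)
E
```

```text
72 ends -0.0597 0.0644 len 0.1241 ctr 0.0024 ymed 0.0721
24 ends -0.0926 0.0817 len 0.1743 ctr -0.0055 ymed 0.0248
-24 ends -0.0707 0.0786 len 0.1494 ctr 0.004 ymed -0.0225
-72 ends -0.0523 0.0473 len 0.0995 ctr -0.0025 ymed -0.0695
shift [ 0.1  1.1 99.6] turn 1.2 cur yaw 93.34 tilt [ 0.001 -0.    -1.   ] rows>= 3.0 t 2.73
```

Call:
{"api": "play_rows", "payload": {"moves": "0.3 0 1 35 1.2;0.3 0 1 70 1.2;0.3 0 1 100 1.2;0.3 0 1 120 1.2;0.3 0 1 120 1.2;0.3 0 1 120 1.2;0.3 0 1 120 1.2"}}

```text
time: 3.32
tool_pos: [0.5612, 0.2319, 0.1013]
tool_rot: [2.181, 2.26, 0.004]
contact_force: [0.4, -0.6, -0.5]
finger_gap: 0.0597
```

```bash
python3 - <<'E'
from h import *
go(.5594,.2329,.078,92.14)
s=get_state(); p,d=vision.snapshot("wrist"); cv2.imwrite("pics/c2.png",p)
K,P=cam("wrist",s); W=cloud(d,K,P); z=W[...,2]
m=(W[...,0]>.5)&(W[...,0]<.62)&(W[...,1]>.2)&(W[...,1]<.27)&(z>.075)&(z<.087)
print(m.sum(),mar(W[m]))
E
```

```text
shift [ 1.  -1.8 23.2] turn -0.11 cur yaw 92.03 tilt [ 0.001  0.002 -1.   ] rows>= 1.0 t 3.32
2184 (array([0.5611, 0.2297, 0.0346, 0.0723]), 89.79)
```

View pics/c2.png

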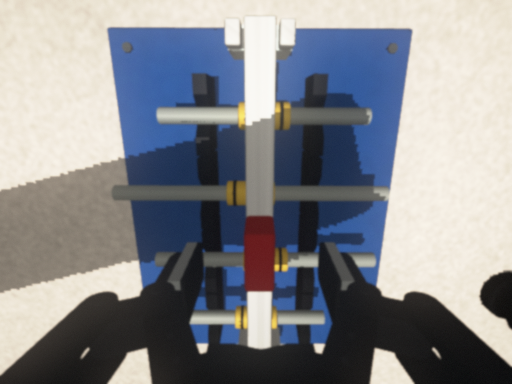

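Call:
{"api": "play_rows", "payload": {"force": 30, "moves": "0.3 1 -1.5 12 0;0.3 1 -1.5 23 0;0.3 1 -1.5 23 0;0.6 1 -1.5 23 0;0.75 1 -1.5 23 0;0.85 1 -1.5 23 0;1 1 -1.5 23 0;1 1 -1.5 23 0;1 1 -1.5 23 0;1 1 -1.5 23 0"}}

```text
time: 4.2
tool_pos: [0.5594, 0.2317, 0.077]
tool_rot: [2.183, 2.259, 0.002]
contact_force: [1.2, 0.8, 2.0]
finger_gap: 0.0155
```

```bash
python3 - <<'E'
from h import *
s=get_state(); print(s["finger_gap"],s["contact_force"])
go(.5594,.2329,.078,92.14)
E
```

```text
0.015481801496495173 [1.19671411 0.82912077 2.01004055]
shift [ 1.2  0.  -1. ] turn -0.2 cur yaw 91.94 tilt [ 0.     0.001 -1.   ] rows>= 1.0 t 4.2
```

Call:
{"api": "play_rows", "payload": {"moves": "1 0 0 -4 0;1 0 0 -10 0;1 0 0 -18 0;1 0 0 -30 0;1 0 0 -50 0;1 0 0 -75 0;1 0 0 -100 0;1 0 0 -115 0;1 0 0 -120 0;1 0 0 -120 0"}}

```text
time: 5.03
tool_pos: [0.5595, 0.2321, 0.1987]
tool_rot: [2.183, 2.259, 0.005]
contact_force: [0.2, 0.3, -1.7]
finger_gap: 0.0157
```

```bash
python3 - <<'E'
from h import *
s=get_state(); print(s["finger_gap"],s["contact_force"])
go(.586,.08,.20,92.5)
s=get_state(); p,d=vision.snapshot("wrist"); cv2.imwrite("pics/c3.png",p)
E
```

```text
0.015681220595301686 [ 0.24323505  0.27752628 -1.74605939]
shift [-152.9   21.3   -1.5] turn -0.53 cur yaw 91.97 tilt [ 0.002  0.003 -1.   ] rows>= 4.0 t 5.03
```

View pics/c3.png

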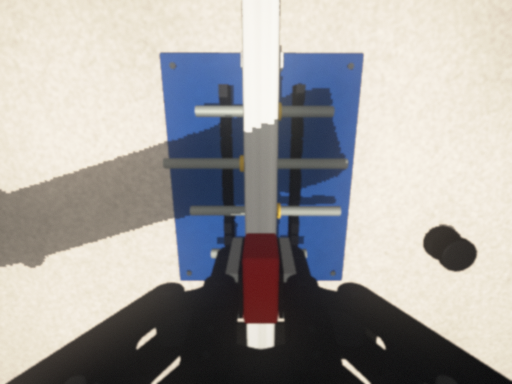

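Call:
{"api": "play_rows", "payload": {"moves": "1 -30 4 0 0;1 -70 10 0 0;1 -110 15 0 0;1 -150 18 0 0;1 -190 20 0 0;1 -230 21 0 0;1 -270 21 0 0;1 -310 21 0 0;1 -330 21 0 0;1 -330 21 0 0"}}

```text
time: 5.92
tool_pos: [0.589, -0.1054, 0.1951]
tool_rot: [2.194, 2.247, -0.008]
contact_force: [0.4, -0.4, -0.9]
finger_gap: 0.0158
```

Call:
{"api": "play_rows", "payload": {"moves": "1 0 0 0 0;1 0 0 0 0"}}

```text
time: 6.08
tool_pos: [0.5905, -0.0961, 0.195]
tool_rot: [-2.18, -2.258, 0.002]
contact_force: [0.7, 0.4, -0.7]
finger_gap: 0.0158
```

```bash
python3 - <<'E'
from h import *
s=get_state(); p,d=vision.snapshot("wrist"); cv2.imwrite("pics/c4.png",p); np.save("d4.npy",d)
K,P=cam("wrist",s); W=cloud(d,K,P); z=W[...,2]
go(.586,.0097,.20,92.5)
m=(W[...,0]>.53)&(W[...,0]<.65)&(W[...,1]>-.14)&(W[...,1]<.16)&(z>.002)&(z<.01)
print("depth",m.sum(),mar(W[m]))
b=(p.max(2)<75)&(W[...,0]>.53)&(W[...,0]<.65)&(W[...,1]>-.14)&(W[...,1]<.16)&(z<.01)
print("dark",b.sum(),mar(W[b]))
for r in finder.landmark_of("pad","wrist"): print(r["confidence"],r["uv"],at_z(r["uv"],0,K,P))
E
```

```text
shift [105.2  -0.9  -4.6] turn -0.41 cur yaw 92.09 tilt [ 0.001 -0.002 -1.   ] rows>= 3.0 t 6.13
depth 6600 (array([ 0.59  , -0.0366,  0.12  ,  0.2066]), 0.04)
dark 4687 (array([ 0.5929, -0.0475,  0.1219,  0.1729]), 2.86)
```

View pics/c4.png

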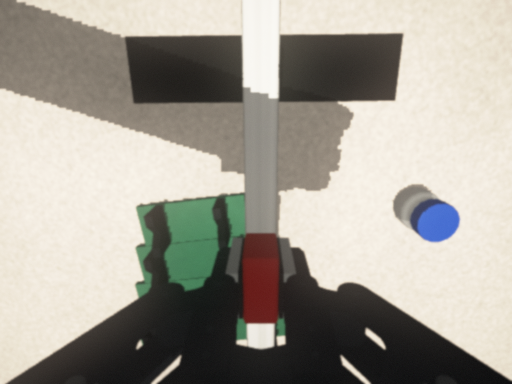

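```bash
python3 - <<'E'
from h import *
p=cv2.imread("pics/c4.png"); d=np.load("d4.npy"); s=get_state(); K,P=cam("wrist",s); W=cloud(d,K,P); z=W[...,2]
print(np.round(at_z([[126,37],[402,33],[396,100],[134,103]],.004,K,P),4))
b=(W[...,0]>.44)&(W[...,0]<.74)&(W[...,1]>-.05)&(W[...,1]<.08)&(z>.002)&(z<.008)
print(b.sum(),mar(W[b])); go(.586,.0097,.2,182)
dark=(p.max(2)<70).astype(np.uint8); dark[110:]=0
c=np.vstack(cv2.findContours(dark,0,2)[0]).reshape(-1,2); print(mar(at_z(c,.004,K,P)))
E
```

```text
[[ 0.4604  0.0349  0.004 ]
 [ 0.7172  0.0477  0.004 ]
 [ 0.7219 -0.0115  0.004 ]
 [ 0.4625 -0.0239  0.004 ]]
16106 (array([0.5903, 0.0123, 0.2986, 0.124 ]), 0.22)
shift [105.1  -1.1  -4.3] turn -89.88 cur yaw 92.12 tilt [ 0.001 -0.002 -1.   ] rows>= 3.0 t 6.18
(array([0.5872, 0.0106, 0.2526, 0.0572]), 2.32)
```

Call:
{"api": "play_rows", "payload": {"moves": "1 20 0 0 -7;1 40 0 0 -14;1 60 -1 0 -21;1 80 -1 0 -28;1 95 -1 0 -35;1 105 -1 0 -42;1 108 -1 0 -49;1 108 -1 0 -56;1 108 -1 0 -63;1 108 -1 0 -70"}}

```text
time: 7.02
tool_pos: [0.5862, 0.0126, 0.1962]
tool_rot: [-0.478, -3.104, -0.0]
contact_force: [0.2, -0.2, -2.2]
finger_gap: 0.0159
```

Call:
{"api": "play_rows", "payload": {"moves": "1 0 0 0 -7;1 0 0 0 -14;1 0 0 0 -20.5;1 0 0 0 -20.5;1 0 0 0 -20.5;1 0 0 0 -20.5"}}

```text
time: 7.52
tool_pos: [0.5864, 0.0113, 0.1963]
tool_rot: [0.065, -3.141, -0.0]
contact_force: [0.2, -0.1, -1.7]
finger_gap: 0.0158
```

```bash
python3 - <<'E'
from h import *
s=get_state(); p,d=vision.snapshot("wrist"); cv2.imwrite("pics/c5.png",p); np.save("d5.npy",d)
K,P=cam("wrist",s); W=cloud(d,K,P); z=W[...,2]
go(.589,.0118,.035,182.5); print(s["finger_gap"])
E
```

```text
shift [ -2.7   0.6 161.4] turn -0.12 cur yaw -177.62 tilt [ 0.  0. -1.] rows>= 4.0 t 7.57
0.01581118133181518
```

View pics/c5.png

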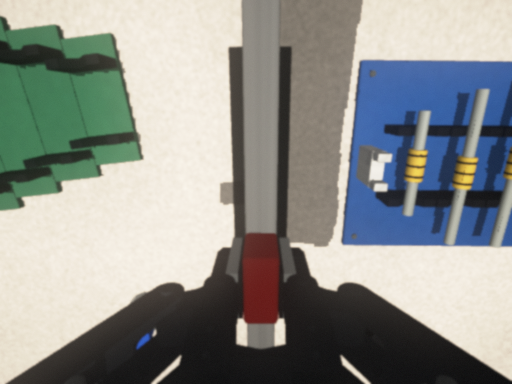

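```bash
python3 - <<'E'
from h import *
p=cv2.imread("pics/c5.png"); s=get_state(); K,P=cam("wrist",s)
for r in (60,100,150,200,230):
    row=p[r].max(1).astype(int); 
    print(r,row[224:248],row[278:300])
w=at_z([[230,47],[291.5,47]],.004,K,P); print(w, w.mean(0)+.13*np.array([np.cos(.044),np.sin(.044),0]))
E
```

```text
60 [238 239 239 235 211 145  90  78  75  75  75  75  72  72  73  72  71  79
 101 127 140 146 145 145] [117  83  59  46  43  41  42  42  40  41  41  44  61  90 119 130 131 132
 133 134 134 136]
100 [239 239 240 240 238 225 162  97  76  75  72  72  72  71  72  71  70  71
  85 107 131 143 145 147] [104  67  45  41  42  41  41  39  40  41  44  63  96 125 137 137 138 136
 135 133 134 135]
150 [242 242 242 241 242 241 235 199 130  84  75  72  72  72  71  69  68  65
  72  91 120 138 145 148] [ 71  48  43  40  42  42  44  43  42  49  72 107 128 135 135 139 140 139
 138 136 136 137]
200 [153 151 150 150 150 151 153 151 136 106  80  72  66  68  67  66  65  64
  66  70  91 123 142 146] [ 51  46  44  44  44  43  45  46  56  89 122 136 136 137 134 133 135 135
 136 134 137 138]
230 [243 242 242 242 243 245 245 244 242 229 175 108  76  72  71  72  71  69
  66  68  75 100 128 141] [ 47  45  44  43  44  40  44  53  86 121 136 138 136 139 139 141 141 139
 138 137 136 135]
[[ 0.46165671 -0.02256767  0.004     ]
 [ 0.45924297  0.035431    0.004     ]] [0.59032402 0.01214982 0.004     ]
```

Call:
{"api": "play_rows", "payload": {"moves": "1 -3.7 0.6 30 0;1 -3.7 0.6 65 0;1 -3.7 0.6 100 0;1 -3.7 0.6 130 0;1 -3.7 0.6 148 0;1 -3.7 0.6 155 0;1 -3.7 0.6 157 0;1 -3.7 0.6 158 0;1 -3.7 0.6 158 0;1 -3.7 0.6 158 0"}}

```text
time: 8.4
tool_pos: [0.5916, 0.0113, 0.0403]
tool_rot: [-0.067, 3.138, 0.001]
contact_force: [-0.0, -0.0, -1.3]
finger_gap: 0.0157
```

Call:
{"api": "play_rows", "payload": {"moves": "1 0 0 1 0;1 0 0 1 0;1 0 0 2 0;1 0 0 2 0"}}

```text
time: 8.73
tool_pos: [0.5902, 0.0112, 0.0366]
tool_rot: [-0.067, 3.141, 0.0]
contact_force: [-0.1, -0.4, -1.8]
finger_gap: 0.0157
```

Call:
{"api": "play_rows", "payload": {"moves": "1 0 0 0.5 0;1 0 0 0.5 0;1 0 0 1 0;1 0 0 1 0"}}

```text
time: 9.07
tool_pos: [0.5901, 0.0112, 0.0353]
tool_rot: [0.067, -3.141, -0.0]
contact_force: [-0.5, -0.3, -2.1]
finger_gap: 0.0153
```

Call:
{"api": "play_rows", "payload": {"moves": "1 0 0 0.5 0;1 0 0 0.5 0;1 0 0 0.5 0"}}

```text
time: 9.32
tool_pos: [0.5902, 0.0112, 0.0349]
tool_rot: [-0.067, 3.141, 0.0]
contact_force: [-0.0, -0.3, -0.2]
finger_gap: 0.0157
```

Force is easing towards zero load: contact is starting. One more small step.

Call:
{"api": "play_rows", "payload": {"moves": "1 0 0 0.5 0;1 0 0 0.5 0;1 0 0 0.5 0"}}

```text
time: 9.57
tool_pos: [0.5902, 0.0112, 0.0349]
tool_rot: [-0.067, 3.141, 0.0]
contact_force: [-1.9, 0.4, 4.2]
finger_gap: 0.0156
```

Call:
{"api": "play_rows", "payload": {"moves": "0.78 0 0 0 0;0.75 0 0 0 0;0.7 0 0 0 0;0.65 0 0 0 0;0.6 0 0 0 0;0.6 0 0 -10 0;0.6 0 0 -30 0;0.6 0 0 -60 0;0.6 0 0 -100 0;0.6 0 0 -140 0"}}

```text
time: 10.4
tool_pos: [0.5894, 0.011, 0.176]
tool_rot: [0.067, -3.139, 0.0]
contact_force: [1.6, 0.5, 0.4]
finger_gap: 0.0342
```

```bash
python3 - <<'E'
from h import *
s=get_state(); p,d=vision.snapshot("wrist"); cv2.imwrite("pics/c6.png",p)
a=np.radians(2.14);C=np.array([.5594,.2329])
def pt(x,y): return C+np.array([[np.cos(a),-np.sin(a)],[np.sin(a),np.cos(a)]])@[x,y]
for n,x,y in [("100",-.0025,-.072),("125",.0024,.072),("150",.004,-.024),("175",-.0055,.024)]: print(n,pt(x,y).round(4))
q=pt(-.0025,-.072); go(q[0],q[1],.15,182.14)
E
```

```text
100 [0.5596 0.1609]
125 [0.5591 0.3049]
150 [0.5643 0.2091]
175 [0.553  0.2567]
shift [ 29.  151.2  35.6] turn 0.28 cur yaw -177.58 tilt [-0.014  0.001 -1.   ] rows>= 4.0 t 10.45
```

View pics/c6.png

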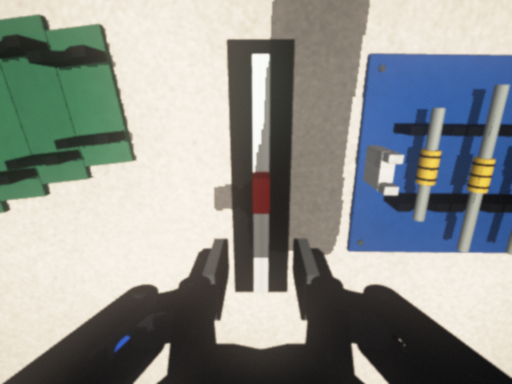

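```bash
python3 - <<'E'
from h import *
go(.63,-.22,.25,189)
E
```

```text
shift [ -26.6 -232.2  -64.2] turn -6.58 cur yaw -177.58 tilt [-0.014  0.001 -1.   ] rows>= 6.0 t 10.45
```

Call:
{"api": "play_rows", "payload": {"moves": "0.6 -27 -232 -64 -6.6;0.6 -27 -232 -64 -6.6;0.6 -27 -232 -64 -6.6;0.6 -27 -232 -64 -6.6;0.6 -27 -232 -64 -6.6;0.6 -27 -232 -64 -6.6;0.6 -27 -232 -64 -6.6;0.6 -27 -232 -64 -6.6;0.6 -27 -232 -64 -6.6;0.6 -27 -232 -64 -6.6"}}

```text
time: 11.28
tool_pos: [0.6273, -0.2173, 0.2381]
tool_rot: [0.252, -3.131, -0.002]
contact_force: [0.0, 0.8, -0.0]
finger_gap: 0.0342
```

```bash
python3 - <<'E'
from h import *
s=get_state(); p,d=vision.snapshot("wrist"); s2=get_state(); print(s["tool_pos"]-s2["tool_pos"]); cv2.imwrite("pics/c7.png",p); np.save("d7.npy",d)
go(.63,-.22,.25,189)
K,P=cam("wrist",s); W=cloud(d,K,P); z=W[...,2]; np.save("W7.npy",W)
m=(W[...,0]>.38)&(W[...,0]<.66)&(W[...,1]>-.36)&(W[...,1]<-.09)&(z>.0045)&(z<.012)
print(m.sum(),mar(W[m]))
E
```

```text
[-1.92386992e-05 -1.62586601e-04  4.81316339e-05]
shift [ -2.2  -3.2 -12. ] turn 0.22 cur yaw -170.78 tilt [ 0.     0.001 -1.   ] rows>= 1.0 t 11.33
21477 (array([ 0.5378, -0.2165,  0.1749,  0.1924]), 9.11)
```

View pics/c7.png

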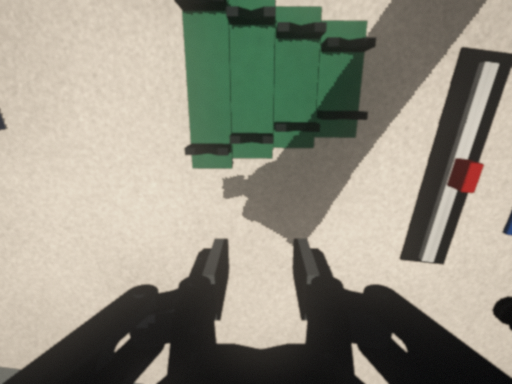

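Call:
{"api": "play_rows", "payload": {"moves": "0.6 30 -10 0 0;0.6 55 -10 0 0;0.6 55 -10 0 0;0.6 55 -10 0 0;0.6 55 -10 0 0"}}

```text
time: 11.75
tool_pos: [0.5751, -0.2362, 0.2387]
tool_rot: [-0.251, 3.13, 0.001]
contact_force: [0.4, 0.6, 0.5]
finger_gap: 0.0341
```

```bash
python3 - <<'E'
from h import *
s=get_state(); p,d=vision.snapshot("wrist"); cv2.imwrite("pics/c8.png",p); 
K,P=cam("wrist",s); W=cloud(d,K,P); z=W[...,2]; np.save("W8.npy",W)
reg=(W[...,0]>.38)&(W[...,0]<.66)&(W[...,1]>-.36)&(W[...,1]<-.09)
m=reg&(z>.0045)&(z<.012)
print(m.sum(),mar(W[m]))
X=W[m][:,:2]
# fit: maximise overlap with stepped template; unknown margin e beyond rod length
from scipy.optimize import minimize
def loc(X,q):
    a=q[2]; return (X-q[:2])@np.array([[np.cos(a),-np.sin(a)],[np.sin(a),np.cos(a)]])
# rough then per-step edges
q=np.array([.526,-.222,np.radians(9.1)])
for it in range(8):
    L=loc(X,q); xc=[];
    for y in (.072,.024,-.024,-.072):
        x=L[abs(L[:,1]-y)<.017][:,0]; b=np.percentile(x,[.3,99.7]); xc.append((b.mean(),b[1]-b[0]))
    xc=np.array(xc); ymid=(L[:,1].min()+L[:,1].max())/2
    A=np.c_[np.ones(4),[.072,.024,-.024,-.072]]; c=np.linalg.lstsq(A,xc[:,0],rcond=None)[0]
    a=q[2]; Rm=np.array([[np.cos(a),-np.sin(a)],[np.sin(a),np.cos(a)]])
    q[:2]+=Rm@[c[0],ymid]; q[2]-=c[1]
print(q[:2],np.degrees(q[2]),xc.round(4),np.ptp(L[:,1]),ymid)
# V supports
m=reg&(z>.025)&(z<.05); L=loc(W[m][:,:2],q); zz=z[m]
for y,l in zip((.072,.024,-.024,-.072),(100,125,150,175)):
    for sg in (1,-1):
        x0=sg*(l/2-16)/1e3; k=(abs(L[:,0]-x0)<.009)&(abs(L[:,1]-y)<.0235)
        t=k&(zz>.038); print(l,sg,k.sum(),"x-x0",np.round((L[k,0].min()+L[k,0].max())/2-x0,4),"y",np.round((L[t,1].min()+L[t,1].max())/2-y,4) if t.any() else None,np.round(np.ptp(L[t,1]),4),zz[k].max().round(4))
E
```

```text
19547 (array([ 0.5277, -0.2179,  0.1945,  0.1924]), 8.9)
[ 0.52807508 -0.21793404] 8.710990419133369 [[ 1.000e-04  1.192e-01]
 [-3.000e-04  1.431e-01]
 [ 3.000e-04  1.688e-01]
 [-1.000e-04  1.939e-01]] 0.19251216920095196 -2.93651311600307e-10
100 1 426 x-x0 -0.0002 y -0.0 0.0465 0.0424
100 -1 422 x-x0 -0.0001 y -0.0003 0.0463 0.0432
125 1 400 x-x0 -0.0002 y -0.0 0.046 0.0428
125 -1 426 x-x0 0.0 y -0.0 0.0463 0.0427
150 1 413 x-x0 -0.0 y -0.0 0.0444 0.0429
150 -1 452 x-x0 0.0002 y -0.0001 0.0455 0.0433
175 1 418 x-x0 0.0001 y -0.0001 0.0452 0.0426
175 -1 490 x-x0 0.0004 y -0.0004 0.046 0.0441
```

View pics/c8.png

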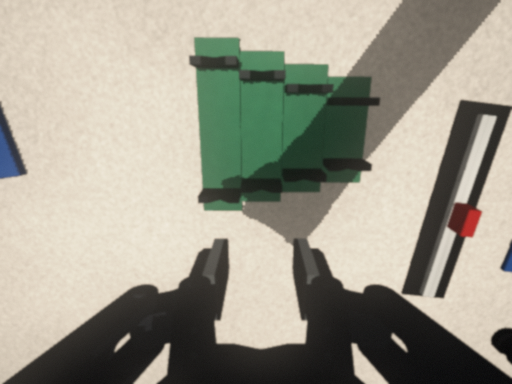

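```bash
python3 - <<'E'
from h import *
go(.62,.2,.24,182.14)
E
```

```text
shift [-113.8  423.4   -1.1] turn 7.07 cur yaw -170.79 tilt [-0.001  0.001 -1.   ] rows>= 11.0 t 11.8
```

Call:
{"api": "play_rows", "payload": {"moves": "0.6 -114 423 -1 7;0.6 -114 423 -1 7;0.6 -114 423 -1 7;0.6 -114 423 -1 7;0.6 -114 423 -1 7;0.6 -114 423 -1 7;0.6 -114 423 -1 7;0.6 -114 423 -1 7;0.6 -114 423 -1 7;0.6 -114 423 -1 7"}}

```text
time: 12.63
tool_pos: [0.6179, 0.1776, 0.2393]
tool_rot: [-0.06, 3.141, 0.001]
contact_force: [0.2, -0.6, -0.0]
finger_gap: 0.0344
```

Call:
{"api": "play_rows", "payload": {"moves": "0.6 -7 40 0 0;0.6 -7 40 0 0;0.6 -7 40 0 0;0.6 -7 40 0 0;0.6 -7 40 0 0"}}

```text
time: 13.05
tool_pos: [0.6238, 0.2127, 0.2393]
tool_rot: [-0.054, 3.141, -0.002]
contact_force: [0.0, -1.0, -0.2]
finger_gap: 0.0344
```

```bash
cat > rods.py <<'E'
from h import *
def rods(tag):
    s=get_state(); p,d=vision.snapshot("wrist"); cv2.imwrite(f"pics/{tag}.png",p)
    K,P=cam("wrist",s); W=cloud(d,K,P); z=W[...,2]
    reg=(W[...,0]>.44)&(W[...,0]<.68)&(W[...,1]>.09)&(W[...,1]<.38)
    m=reg&(z>.0045)&(z<.012); c,a=mar(W[m]); print("cradle",c,a, "bench",np.nanmedian(z[abs(z)<.004]))
    m=reg&(z>.024)&(z<.0475)
    C=c[:2]; a=np.radians(a if a<45 else a-90); Rm=np.array([[np.cos(a),-np.sin(a)],[np.sin(a),np.cos(a)]])
    L=(W[...,:2]-C)@Rm
    for y in (.072,.024,-.024,-.072):
        k=m&(abs(L[...,1]-y)<.009)&(z>.033); 
        if k.sum()<60: continue
        x=L[k][:,0]; xc=(x.min()+x.max())/2
        sl=k&(z>.0422); X=L[sl]
        yy=k&(abs(L[...,0])>.042)
        q=C+Rm@[xc,y]; print(y,"len",np.ptp(x).round(4),"xc",xc.round(4),"sleeve x",np.round((X[:,0].min()+X[:,0].max())/2,4),np.ptp(X[:,0]).round(4),"y",np.median(X[:,1]).round(4),"ztop",np.percentile(z[k],98).round(4),"world",q.round(4))
    go(.56,.16,.1,182.14,s)
E
python3 -c "
from rods import *
rods('e1')"
```

```text
cradle [0.5607 0.2295 0.195  0.2505] 1.95 bench -0.00010940664120587251
0.072 len 0.1247 xc 0.0027 sleeve x -0.0001 0.1124 y 0.0717 ztop 0.0444 world [0.5609 0.3015]
0.024 len 0.1745 xc -0.0056 sleeve x -0.0055 0.1728 y 0.0238 ztop 0.0444 world [0.5543 0.2533]
-0.024 len 0.1491 xc 0.0039 sleeve x -0.0117 0.1116 y -0.0235 ztop 0.0443 world [0.5654 0.2056]
-0.072 len 0.0994 xc -0.0028 sleeve x -0.0102 0.0745 y -0.0716 ztop 0.0443 world [0.5604 0.1574]
shift [ 65.6 -50.3 139.3] turn -0.18 cur yaw -178.04 tilt [-0.    -0.001 -1.   ] rows>= 4.0 t 13.05
```

View pics/e1.png

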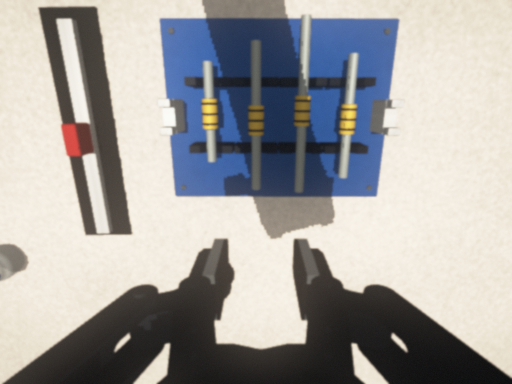

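Call:
{"api": "play_rows", "payload": {"moves": "0.6 64 -51 0 0;0.6 64 -51 0 0;0.6 64 -51 40 0;0.6 64 -51 80 0;0.6 64 -51 110 0;0.6 64 -51 130 0;0.6 64 -51 130 0;0.6 64 -51 130 0;0.6 64 -51 130 0"}}

```text
time: 13.85
tool_pos: [0.5627, 0.1603, 0.1113]
tool_rot: [-0.054, 3.138, 0.001]
contact_force: [0.7, 0.2, 0.2]
finger_gap: 0.0339
```

```bash
python3 -c "
from rods import *
rods('e2')"
```

```text
cradle [0.5608 0.2294 0.1952 0.2498] 1.96 bench -5.4032492246808284e-05
0.072 len 0.125 xc 0.0026 sleeve x -0.002 0.0905 y 0.0709 ztop 0.0443 world [0.561  0.3014]
0.024 len 0.1468 xc -0.0196 sleeve x -0.0208 0.1417 y 0.0234 ztop 0.0442 world [0.5404 0.2527]
-0.024 len 0.1091 xc -0.0166 sleeve x -0.0194 0.0766 y -0.0244 ztop 0.0444 world [0.5451 0.2048]
-0.072 len 0.1004 xc -0.0026 sleeve x -0.0177 0.069 y -0.0719 ztop 0.0443 world [0.5607 0.1574]
shift [ 2.7 -0.2 11.3] turn -0.17 cur yaw -178.03 tilt [-0.003  0.001 -1.   ] rows>= 1.0 t 13.85
```

View pics/e2.png

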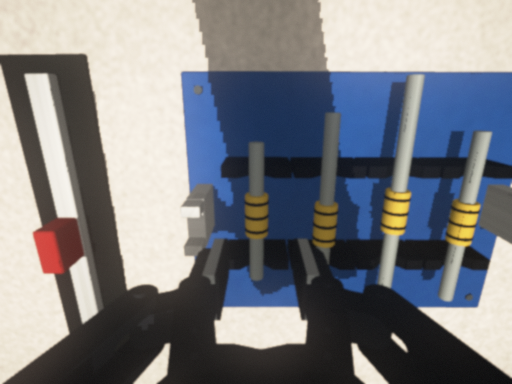

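```bash
python3 - <<'E'
from h import *
s=get_state(); p,d=vision.snapshot("wrist")
K,_=cam("wrist",s); c=vision.camera_info("wrist"); W=cloud(d,K,np.array(c["mount"]))
# finger tips: points in tool frame with z> -0.01
z=W[...,2]
for r in range(242,300,8):
    row=[(u,np.round(W[r,u],4).tolist()) for u in range(170,350) if abs(z[r,u])<.05 or (d[r,u]>0 and d[r,u]<.16)]
    if row:
        us=[u for u,_ in row]; g=[(a,b) for a,b in zip(us,us[1:]) if b-a>20]
        print(r,us[0],us[-1],g,[W[r,u].round(4).tolist() for a in g for u in a])
rod=(d>.15)
E
```

```text
242 213 308 [(228, 293)] [[0.0066, -0.0171, 0.0245], [0.0071, 0.0171, 0.0235]]
250 201 320 [(228, 293)] [[0.003, -0.017, 0.0224], [0.0032, 0.0171, 0.022]]
258 196 325 [(228, 293)] [[-0.0014, -0.0171, 0.0219], [-0.0014, 0.0172, 0.0217]]
266 193 328 [(228, 293)] [[-0.0052, -0.017, 0.0202], [-0.0048, 0.0171, 0.0195]]
274 189 332 [(228, 293)] [[-0.0093, -0.017, 0.019], [-0.0095, 0.0172, 0.0193]]
282 180 341 [(227, 294)] [[-0.01, -0.0169, 0.0129], [-0.0104, 0.0171, 0.0134]]
290 171 349 [(225, 296)] [[-0.0093, -0.017, 0.0052], [-0.009, 0.0171, 0.0046]]
298 170 349 [(224, 297)] [[-0.0104, -0.017, 0.0006], [-0.0101, 0.0171, 0.0001]]
```

```bash
python3 - <<'E'
from h import *
go(.5607,.1574,.042,181.96)
E
```

```text
shift [ 2.6 -3.5 69.8] turn 0.06 cur yaw -177.98 tilt [-0.004  0.001 -1.   ] rows>= 2.0 t 13.95
```

Call:
{"api": "play_rows", "payload": {"moves": "0.6 2.6 -3.5 20 0;0.6 2.6 -3.5 45 0;0.6 2.6 -3.5 60 0;0.6 2.6 -3.5 68 0;0.6 2.6 -3.5 70 0;0.6 2.6 -3.5 70 0;0.6 2.6 -3.5 70 0"}}

```text
time: 14.53
tool_pos: [0.5606, 0.1576, 0.0408]
tool_rot: [-0.056, 3.137, 0.001]
contact_force: [4.9, -0.0, -2.7]
finger_gap: 0.034
```

```bash
python3 - <<'E'
from h import *
go(.5607,.1574,.042,181.96); s=get_state(); print(s["contact_force"])
E
```

```text
shift [-0.1 -0.2 -1.2] turn 0.1 cur yaw -177.94 tilt [-0.004  0.001 -1.   ] rows>= 1.0 t 14.53
[ 4.86903053 -0.01869616 -2.7469107 ]
```

Call:
{"api": "play_rows", "payload": {"moves": "0.6 0 0 -1 0;0.6 0 0 -1 0;0.6 0 0 -1 0"}}

```text
time: 14.78
tool_pos: [0.5605, 0.1576, 0.0418]
tool_rot: [-0.057, 3.137, 0.002]
contact_force: [5.4, 1.1, -2.6]
finger_gap: 0.0345
```

```bash
python3 -c "
from rods import *
rods('e3')"
```

```text
cradle [0.5607 0.2144 0.1948 0.2202] 2.18 bench -3.6442000946129705e-05Traceback (most recent call last):
  File "<string>", line 3, in <module>
    rods('e3')
    ~~~~^^^^^^
  File "rods.py", line 16, in rods
    q=C+Rm@[xc,y]; print(y,"len",np.ptp(x).round(4),"xc",xc.round(4),"sleeve x",np.round((X[:,0].min()+X[:,0].max())/2,4),np.ptp(X[:,0]).round(4),"y",np.median(X[:,1]).round(4),"ztop",np.percentile(z[k],98).round(4),"world",q.round(4))
                                                                                          ~~~~~~~~~~^^
    return umr_minimum(a, axis, None, out, keepdims, initial, where)
ValueError: zero-size array to reduction operation minimum which has no identity
```

View pics/e3.png

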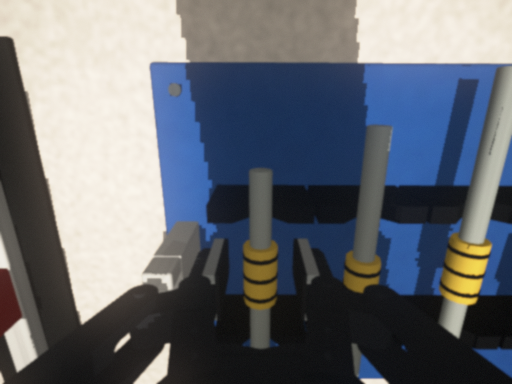

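Call:
{"api": "play_rows", "payload": {"force": 30, "moves": "0.65 0 0 -1 0;0.7 0 0 -1 0;0.75 0 0 -1 0;0.8 0 0 -1 0;0.85 0 0 -1 0;1 0 0 -1 0;1 0 0 -1 0;1 0 0 -1 0"}}

```text
time: 15.5
tool_pos: [0.558, 0.1573, 0.0415]
tool_rot: [0.056, -3.139, 0.0]
contact_force: [-4.8, -0.9, 6.4]
finger_gap: 0.015
```

Call:
{"api": "play_rows", "payload": {"moves": "1 0 0 -3 0;1 0 0 -6 0;1 0 0 -10 0;1 0 0 -20 0;1 0 0 -40 0;1 0 0 -65 0;1 0 0 -90 0;1 0 0 -110 0;1 0 0 -110 0;1 0 0 -110 0"}}

```text
time: 16.33
tool_pos: [0.5598, 0.1575, 0.1533]
tool_rot: [-0.056, 3.138, 0.002]
contact_force: [0.7, -0.4, -0.9]
finger_gap: 0.015
```

```bash
cat > held.py <<'E'
from h import *
def held(tag):
    s=get_state(); p,d=vision.snapshot("wrist"); cv2.imwrite(f"pics/{tag}.png",p)
    K,_=cam("wrist",s); W=cloud(d,K,np.array(vision.camera_info("wrist")["mount"]))
    m=(abs(W[...,1])<.0055)&(W[...,2]>-.004)&(W[...,2]<.011)&(W[...,0]>-.02)
    x=W[m][:,0]; print("held pts",m.sum(),"x max",x.max().round(4) if m.any() else None,"gap",s["finger_gap"].round(4),"F",s["contact_force"].round(1))
    hsv=cv2.cvtColor(p,cv2.COLOR_BGR2HSV); k=(hsv[...,0]>15)&(hsv[...,0]<35)&(hsv[...,1]>110)&(abs(W[...,1])<.012)&(W[...,2]>-.008)&(W[...,2]<.015)
    if k.any(): X=W[k]; print("sleeve x",X[:,0].min().round(4),X[:,0].max().round(4),"ztop",np.percentile(X[:,2],5).round(4))
    # line of top ridge
    X=W[m&(W[...,0]>.018)]
    if len(X)>20: print("slope y/x",np.polyfit(X[:,0],X[:,1],1).round(4),"z/x",np.polyfit(X[:,0],X[:,2],1).round(4))
    return s
E
python3 -c "
from held import *
held('e4'); go(.558,.1573,.151)"
```

```text
Traceback (most recent call last):
  File "held.py", line 6, in held
    x=W[m][:,0]; print("held pts",m.sum(),"x max",x.max().round(4) if m.any() else None,"gap",s["finger_gap"].round(4),"F",s["contact_force"].round(1))
                                                                                              ^^^^^^^^^^^^^^^^^^^^^
AttributeError: 'float' object has no attribute 'round'
```

View pics/e4.png

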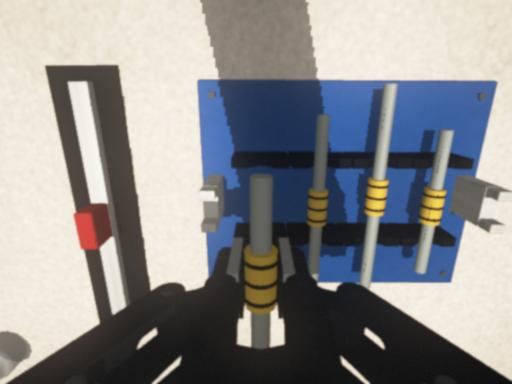

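```bash
sed -i 's/s\["finger_gap"\].round(4)/round(float(s["finger_gap"]),4)/' held.py; python3 - <<'E'
from held import *
held('e4'); go(.558,.1573,.151)
E
```

```text
held pts 3221 x max 0.0476 gap 0.0152 F [-0.1  0.9 -1.5]
sleeve x -0.0179 0.0131 ztop -0.0025
slope y/x [ 0.0095 -0.0002] z/x [0.0313 0.0011]
shift [ 0.1  0.2 -0.4] turn 0 cur yaw -177.94 tilt [ 0.001 -0.    -1.   ] rows>= 1.0 t 16.43
```

```bash
cat > plan.py <<'E'
from h import *
RC=np.array([.5281,-.2179]); RY=8.8
def seat(l,off,z,yawslope=0):
    y={100:.072,125:.024,150:-.024,175:-.072}[l]; a=np.radians(RY)
    p=RC+y*np.array([-np.sin(a),np.cos(a)])
    h=np.radians(180+RY); p=p-off*np.array([np.cos(h),np.sin(h)])
    print("seat tcp",p.round(4)); go(p[0],p[1],z,180+RY)
E
python3 -c "
from plan import *
seat(100,-.0024,.14)"
```

```text
seat tcp [ 0.5147 -0.1471]
shift [  54.3 -302.4   10.8] turn -6.74 cur yaw -177.94 tilt [ 0.001 -0.    -1.   ] rows>= 8.0 t 16.43
```

Call:
{"api": "play_rows", "payload": {"moves": "1 54 -302 10 -6.7;1 54 -302 10 -6.7;1 54 -302 10 -6.7;1 54 -302 10 -6.7;1 54 -302 10 -6.7;1 54 -302 10 -6.7;1 54 -302 10 -6.7;1 54 -302 10 -6.7;1 54 -302 10 -6.7;1 54 -302 10 -6.7"}}

```text
time: 17.27
tool_pos: [0.5144, -0.1474, 0.14]
tool_rot: [0.235, -3.13, -0.001]
contact_force: [-0.4, 0.3, -0.7]
finger_gap: 0.015
```

Call:
{"api": "play_rows", "payload": {"moves": "1 0 0 0 0;1 0 0 0 0;1 0 0 0 0;1 0 0 0 0;1 0 0 0 0;1 0 0 0 0"}}

```text
time: 17.77
tool_pos: [0.5158, -0.146, 0.1414]
tool_rot: [-0.241, 3.132, 0.0]
contact_force: [-1.2, -0.3, -0.1]
finger_gap: 0.0151
```

```bash
cat > rackm.py <<'E'
from h import *
def rackm(tag,RC=np.array([.5281,-.2179]),RY=8.8):
    s=get_state(); p,d=vision.snapshot("wrist"); cv2.imwrite(f"pics/{tag}.png",p)
    K,P=cam("wrist",s); W=cloud(d,K,P); z=W[...,2]; q=[*RC,np.radians(RY)]
    a=q[2]; L=(W[...,:2]-RC)@np.array([[np.cos(a),-np.sin(a)],[np.sin(a),np.cos(a)]])
    hsv=cv2.cvtColor(p,cv2.COLOR_BGR2HSV); g=(hsv[...,0]>50)&(hsv[...,0]<90)&(hsv[...,1]>80)&(z<.012)&(z>.004)
    for y,l in zip((.072,.024,-.024,-.072),(100,125,150,175)):
        k=g&(abs(L[...,1]-y)<.018); h=(l+19)/2e3; x=L[k][:,0]
        if k.sum()>50: print("step",l,"edge err -x",(np.percentile(x,.5)+h).round(4),"+x",(np.percentile(x,99.5)-h).round(4))
        for sg in (1,-1):
            x0=sg*(l/2-16)/1e3; k=(abs(L[...,0]-x0)<.008)&(abs(L[...,1]-y)<.0235)&(z>.025)&(z<.0445)
            if k.sum()<40: continue
            X=L[k]; print("  V",l,sg,k.sum(),"dx",np.round((X[:,0].min()+X[:,0].max())/2-x0,4),np.ptp(X[:,0]).round(4),"dy",np.round((X[:,1].min()+X[:,1].max())/2-y,4),np.ptp(X[:,1]).round(4))
    return s,W,L,p
E
python3 -c "
from rackm import *
from held import held
from plan import seat
rackm('f1'); held('f1b'); seat(100,-.0024,.06)"
```

```text
step 100 edge err -x 0.0014 +x -0.0301
  V 100 1 191 dx -0.0023 0.0052 dy -0.0002 0.0457
  V 100 -1 849 dx -0.0001 0.0084 dy -0.0004 0.0457
step 125 edge err -x 0.0019 +x -0.0025
  V 125 1 654 dx 0.0001 0.0098 dy -0.0038 0.0386
  V 125 -1 847 dx 0.0001 0.0085 dy -0.0003 0.0464
step 150 edge err -x 0.0014 +x -0.0036
  V 150 1 888 dx 0.0 0.0095 dy 0.0 0.0467
  V 150 -1 869 dx 0.0001 0.0082 dy 0.0 0.0466
step 175 edge err -x 0.0041 +x -0.0063
  V 175 1 880 dx -0.0002 0.0094 dy 0.0 0.0466
  V 175 -1 902 dx 0.0002 0.0079 dy 0.0 0.0467
held pts 3233 x max 0.0476 gap 0.0146 F [ 0.9  0.4 -1.1]
sleeve x -0.0182 0.013 ztop -0.0026
slope y/x [ 0.0078 -0.0001] z/x [0.031  0.0011]
seat tcp [ 0.5147 -0.1471]
shift [ 1.1 -0.6 81.5] turn -0.03 cur yaw -171.23 tilt [-0.  0. -1.] rows>= 2.0 t 17.87
```

View pics/f1.png

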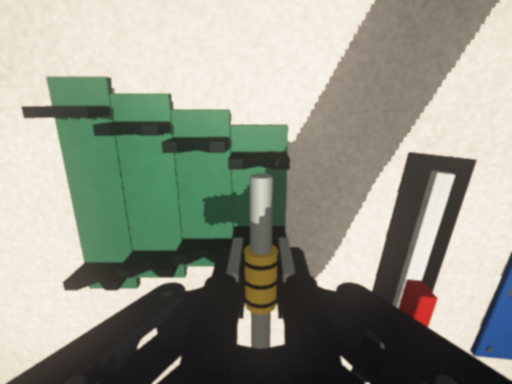

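Call:
{"api": "play_rows", "payload": {"moves": "1 1 -0.6 25 0;1 1 -0.6 55 0;1 1 -0.6 75 0;1 1 -0.6 85 0;1 1 -0.6 90 0;1 1 -0.6 92 0;1 1 -0.6 92 0;1 1 -0.6 92 0;1 1 -0.6 92 0;1 1 -0.6 92 0"}}

```text
time: 18.7
tool_pos: [0.5155, -0.1474, 0.0504]
tool_rot: [-0.24, 3.13, -0.0]
contact_force: [-1.1, -0.4, 0.0]
finger_gap: 0.0149
```

```bash
python3 -c "
from plan import seat
seat(100,-.0024,.0415)"
```

```text
seat tcp [ 0.5147 -0.1471]
shift [0.8 0.4 8.9] turn -0.05 cur yaw -171.25 tilt [-0.002 -0.    -1.   ] rows>= 1.0 t 18.7
```

Call:
{"api": "play_rows", "payload": {"moves": "1 0.8 0.4 2 0;1 0.8 0.4 4 0;1 0.8 0.4 5 0;1 0.8 0.4 6 0;1 0.8 0.4 6.5 0;1 0.8 0.4 7 0;1 0.8 0.4 7 0"}}

```text
time: 19.28
tool_pos: [0.5139, -0.1472, 0.0424]
tool_rot: [-0.24, 3.132, -0.0]
contact_force: [-0.3, -0.5, -0.1]
finger_gap: 0.0147
```

Call:
{"api": "play_rows", "payload": {"moves": "1 0 0 0.5 0;1 0 0 0.5 0;1 0 0 1 0;1 0 0 1 0"}}

```text
time: 19.62
tool_pos: [0.5142, -0.1475, 0.0418]
tool_rot: [-0.239, 3.132, -0.001]
contact_force: [-0.0, -1.8, 1.8]
finger_gap: 0.0152
```

Call:
{"api": "play_rows", "payload": {"moves": "1 0 0 0.5 0;1 0 0 0.5 0;1 0 0 0.5 0;1 0 0 0.5 0"}}

```text
time: 19.95
tool_pos: [0.5143, -0.1476, 0.0416]
tool_rot: [-0.24, 3.132, -0.001]
contact_force: [-0.6, -1.1, 4.7]
finger_gap: 0.015
```

Call:
{"api": "play_rows", "payload": {"force": 20, "moves": "1 0 0 0.3 0;1 0 0 0.6 0;1 0 0 0.6 0;1 0 0 0.6 0"}}

```text
time: 20.28
tool_pos: [0.5143, -0.1476, 0.0414]
tool_rot: [-0.239, 3.132, -0.0]
contact_force: [-2.5, -1.7, 8.9]
finger_gap: 0.0148
```

```bash
python3 -c "
from held import held
held('f2')"
```

```text
held pts 3271 x max 0.0477 gap 0.0148 F [-2.5 -1.7  8.9]
sleeve x -0.0216 0.0134 ztop -0.0027
slope y/x [0.0003 0.    ] z/x [0.0302 0.0011]
```

View pics/f2.png

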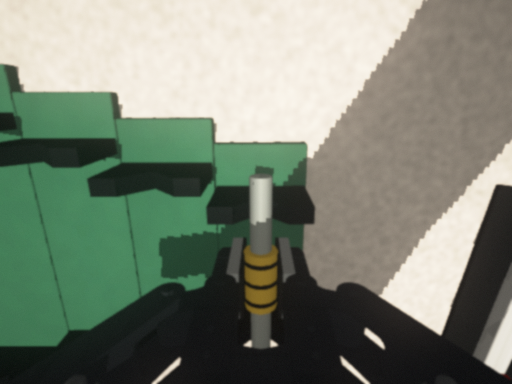

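Call:
{"api": "play_rows", "payload": {"moves": "1 0 0 -0.5 0;0.8 0 0 -0.5 0;0.78 0 0 -0.5 0;0.74 0 0 -0.5 0;0.68 0 0 -0.5 0;0.64 0 0 -0.5 0;0.64 0 0 -0.5 0;0.64 0 0 -15 0;0.64 0 0 -40 0;0.64 0 0 -75 0"}}

```text
time: 21.17
tool_pos: [0.5117, -0.1464, 0.1136]
tool_rot: [0.239, -3.126, -0.002]
contact_force: [1.0, -0.3, 0.0]
finger_gap: 0.031
```

Call:
{"api": "play_rows", "payload": {"moves": "0.64 -40 -20 -35 0;0.64 -60 -20 -70 0;0.64 -60 -20 -80 0;0.64 -60 -20 -80 0;0.64 -60 -20 -80 0;0.64 -60 -20 -80 0"}}

```text
time: 21.67
tool_pos: [0.5753, -0.1575, 0.1942]
tool_rot: [0.239, -3.131, -0.001]
contact_force: [0.2, 0.2, 0.2]
finger_gap: 0.0306
```

```bash
cat > chk.py <<'E'
from rackm import *
def chk(tag,RC=np.array([.5281,-.2179]),RY=8.8):
    s,W,L,p=rackm(tag); z=W[...,2]
    for y,l in zip((.072,.024,-.024,-.072),(100,125,150,175)):
        k=(abs(L[...,1]-y)<.009)&(abs(L[...,0])<.12)&(z>.038)&(z<.05)&((abs(abs(L[...,0])-(l/2-16)/1e3)>.007)|(abs(L[...,1]-y)<.005))
        c=k&(abs(L[...,1]-y)<.005)
        if c.sum()<80: continue
        x=L[c][:,0]; e=c&(abs(L[...,0])>.02); f=np.polyfit(L[e][:,0],L[e][:,1],1); ft=np.polyfit(L[e][:,0],z[e],1)
        print("ROD at seat",l,"len",np.ptp(x).round(4),"centre dx",((x.min()+x.max())/2).round(4),"dy",(f[1]-y).round(4),"yaw",np.degrees(f[0]).round(2),"z",ft.round(4))
E
python3 -c "
from chk import *
chk('f3')"
```

```text
step 100 edge err -x 0.0019 +x -0.004
  V 100 1 609 dx -0.0001 0.0156 dy 0.0001 0.0452
  V 100 -1 649 dx -0.0004 0.0153 dy -0.0001 0.0458
step 125 edge err -x 0.0016 +x -0.0079
  V 125 1 549 dx -0.0001 0.0085 dy -0.0002 0.0459
  V 125 -1 604 dx 0.0001 0.0082 dy -0.0003 0.0459
step 150 edge err -x 0.0018 +x -0.0028
  V 150 1 567 dx -0.0001 0.0088 dy 0.0002 0.0462
  V 150 -1 697 dx 0.0001 0.0083 dy -0.0002 0.0464
step 175 edge err -x 0.0029 +x -0.0317
  V 175 1 574 dx -0.0002 0.0087 dy -0.0 0.0468
  V 175 -1 813 dx 0.0002 0.0086 dy 0.0 0.0469
ROD at seat 100 len 0.0994 centre dx -0.0004 dy -0.0003 yaw 0.04 z [-0.0005  0.0401]
```

View pics/f3.png

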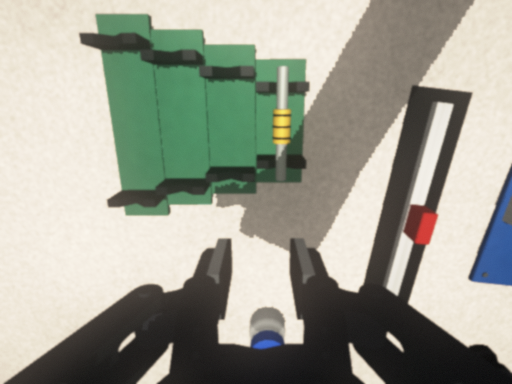

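```bash
python3 -c "
from h import *
go(.561,.3015,.12,181.96)"
```

```text
shift [-56.2 455.7  74.1] turn 6.78 cur yaw -171.26 tilt [ 0.003  0.001 -1.   ] rows>= 12.0 t 21.72
```

Call:
{"api": "play_rows", "payload": {"moves": "0.68 -56 456 30 6.8;0.68 -56 456 30 6.8;0.68 -56 456 30 6.8;0.68 -56 456 30 6.8;0.68 -56 456 30 6.8;0.68 -56 456 30 6.8;0.68 -56 456 30 6.8;0.68 -56 456 30 6.8;0.68 -56 456 30 6.8;0.68 -56 456 30 6.8"}}

```text
time: 22.55
tool_pos: [0.562, 0.2567, 0.1667]
tool_rot: [0.053, -3.139, 0.002]
contact_force: [0.3, 0.0, 0.5]
finger_gap: 0.0271
```

```bash
python3 -c "
from h import *
go(.561,.3015,.12,181.96)"
```

```text
shift [-0.7 44.8 46.6] turn -0.02 cur yaw -178.06 tilt [ 0.002 -0.001 -1.   ] rows>= 2.0 t 22.55
```

Call:
{"api": "play_rows", "payload": {"moves": "0.68 -1 40 20 0;0.68 -1 40 40 0;0.68 -1 40 47 0;0.68 -1 40 47 0;0.68 -1 40 47 0;0.68 -1 40 47 0;0.68 -1 40 47 0;0.68 -1 40 47 0"}}

```text
time: 23.22
tool_pos: [0.5643, 0.2946, 0.1228]
tool_rot: [-0.051, 3.139, 0.002]
contact_force: [-0.5, 0.4, 0.5]
finger_gap: 0.027
```

```bash
python3 -c "
from rods import *
rods('g1'); go(.561,.3015,.043,181.96)"
```

```text
cradle [0.5609 0.2295 0.1946 0.2507] 1.84 bench -7.199418590286832e-05
0.072 len 0.1248 xc 0.0024 sleeve x -0.0006 0.1178 y 0.0719 ztop 0.0442 world [0.5609 0.3015]
0.024 len 0.1403 xc -0.023 sleeve x -0.0364 0.0911 y 0.0243 ztop 0.0442 world [0.5371 0.2527]
-0.024 len 0.1374 xc -0.0025 sleeve x -0.0193 0.1003 y -0.0233 ztop 0.0441 world [0.5592 0.2054]Traceback (most recent call last):
  File "<string>", line 3, in <module>
    rods('g1'); go(.561,.3015,.043,181.96)
    ~~~~^^^^^^
  File "rods.py", line 16, in rods
    q=C+Rm@[xc,y]; print(y,"len",np.ptp(x).round(4),"xc",xc.round(4),"sleeve x",np.round((X[:,0].min()+X[:,0].max())/2,4),np.ptp(X[:,0]).round(4),"y",np.median(X[:,1]).round(4),"ztop",np.percentile(z[k],98).round(4),"world",q.round(4))
                                                                                          ~~~~~~~~~~^^
    return umr_minimum(a, axis, None, out, keepdims, initial, where)
ValueError: zero-size array to reduction operation minimum which has no identity
```

View pics/g1.png

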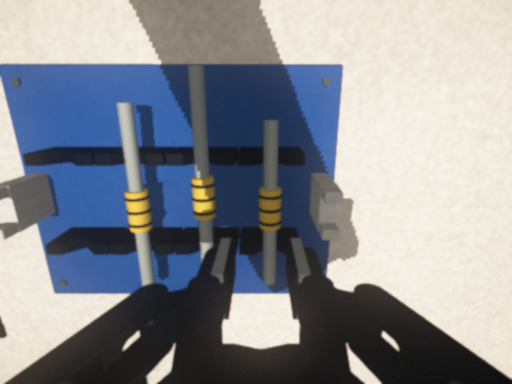

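```bash
sed -i 's/if k.sum()<60: continue/if k.sum()<60 or not (k\&(z>.0422)).any(): continue/' rods.py; python3 -c "
from h import *
go(.561,.3015,.06,181.96)"
```

```text
shift [ 3.   6.6 62.6] turn -0.09 cur yaw -178.13 tilt [-0.002  0.001 -1.   ] rows>= 2.0 t 23.27
```

Call:
{"api": "play_rows", "payload": {"moves": "0.68 3 6.6 20 0;0.68 3 6.6 40 0;0.68 3 6.6 54 0;0.68 3 6.6 61 0;0.68 3 6.6 62 0;0.68 3 6.6 62 0;0.68 3 6.6 62 0;0.68 3 6.6 62 0"}}

```text
time: 23.93
tool_pos: [0.5609, 0.3023, 0.0606]
tool_rot: [-0.053, 3.139, 0.002]
contact_force: [0.1, -0.1, 1.1]
finger_gap: 0.0273
```

```bash
python3 -c "
from h import *
go(.561,.3015,.043,181.96)
s=get_state(); p,d=vision.snapshot('wrist'); cv2.imwrite('pics/g2.png',p)"
```

```text
shift [-0.  -0.8 17.6] turn -0.02 cur yaw -178.06 tilt [-0.002  0.001 -1.   ] rows>= 1.0 t 23.93
```

View pics/g2.png

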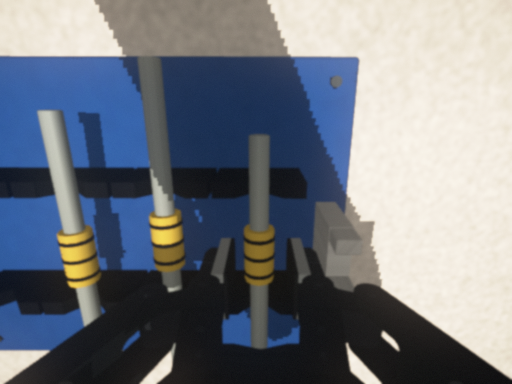

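Call:
{"api": "play_rows", "payload": {"moves": "0.68 0 -0.6 8 0;0.68 0 -0.6 14 0;0.68 0 -0.6 17.5 0;0.68 0 -0.6 17.5 0;0.68 0 -0.6 17.5 0;0.68 0 -0.6 17.5 0"}}

```text
time: 24.48
tool_pos: [0.56, 0.3014, 0.0417]
tool_rot: [0.054, -3.141, 0.0]
contact_force: [0.4, -0.9, -0.5]
finger_gap: 0.0271
```

Call:
{"api": "play_rows", "payload": {"force": 30, "moves": "0.72 0 0 0 0;0.76 0 0 0 0;0.8 0 0 0 0;0.85 0 0 0 0;1 0 0 0 0;1 0 0 0 0;1 0 0 0 0"}}

```text
time: 25.07
tool_pos: [0.5602, 0.3014, 0.0421]
tool_rot: [-0.053, 3.141, 0.0]
contact_force: [-1.0, -0.2, 2.5]
finger_gap: 0.015
```

Clean grasp. Lift.

Call:
{"api": "play_rows", "payload": {"moves": "1 0 0 -3 0;1 0 0 -6 0;1 0 0 -10 0;1 0 0 -20 0;1 0 0 -40 0;1 0 0 -65 0;1 0 0 -90 0;1 0 0 -110 0;1 0 0 -110 0;1 0 0 -110 0"}}

```text
time: 25.9
tool_pos: [0.561, 0.3019, 0.1539]
tool_rot: [-0.053, 3.138, 0.003]
contact_force: [0.1, -0.7, -0.9]
finger_gap: 0.0148
```

```bash
python3 -c "
from held import held
from plan import seat
held('g3'); seat(125,0,.14)"
```

```text
held pts 3978 x max 0.0617 gap 0.0148 F [ 0.1 -0.7 -0.9]
sleeve x -0.0162 0.0147 ztop -0.0021
slope y/x [0.0012 0.    ] z/x [0.0095 0.0021]
seat tcp [ 0.5244 -0.1942]
shift [  52.4 -494.1   11.9] turn -6.85 cur yaw -178.05 tilt [-0.  0. -1.] rows>= 12.0 t 25.95
```

Call:
{"api": "play_rows", "payload": {"moves": "1 52 -494 5 -6.8;1 52 -494 5 -6.8;1 52 -494 5 -6.8;1 52 -494 5 -6.8;1 52 -494 5 -6.8;1 52 -494 5 -6.8;1 52 -494 5 -6.8;1 52 -494 5 -6.8;1 52 -494 5 -6.8;1 52 -494 5 -6.8"}}

```text
time: 26.78
tool_pos: [0.5289, -0.1159, 0.1461]
tool_rot: [0.24, -3.13, -0.001]
contact_force: [0.4, -0.0, -1.1]
finger_gap: 0.0148
```

```bash
python3 -c "
from plan import seat
seat(125,-.0008,.10)"
```

```text
seat tcp [ 0.5236 -0.1943]
shift [ 17.  -76.7  46.1] turn -0.04 cur yaw -171.24 tilt [ 0.002  0.001 -1.   ] rows>= 3.0 t 26.78
```

Call:
{"api": "play_rows", "payload": {"moves": "1 17 -74 0 0;1 17 -74 10 0;1 17 -74 25 0;1 17 -74 40 0;1 17 -74 45 0;1 17 -74 45 0;1 17 -74 45 0;1 17 -74 45 0;1 17 -74 45 0;1 17 -74 45 0"}}

```text
time: 27.62
tool_pos: [0.5256, -0.1897, 0.1034]
tool_rot: [-0.241, 3.131, -0.0]
contact_force: [-0.6, 0.2, -0.8]
finger_gap: 0.015
```

```bash
python3 -c "
from rackm import *
from plan import seat
from held import held
rackm('g4');held('g5'); seat(125,-.0008,.051)"
```

```text
step 100 edge err -x 0.0008 +x -0.0298
  V 100 1 972 dx 0.0001 0.0157 dy 0.0053 0.0351
  V 100 -1 1402 dx -0.0 0.0157 dy -0.0002 0.0466
step 125 edge err -x 0.0012 +x -0.0456
  V 125 -1 809 dx -0.0001 0.0083 dy -0.0003 0.0458
step 150 edge err -x 0.0014 +x -0.0293
  V 150 1 185 dx -0.0022 0.0059 dy -0.0067 0.033
  V 150 -1 1220 dx 0.0001 0.0083 dy -0.0003 0.0463
step 175 edge err -x 0.0026 +x -0.03
  V 175 1 714 dx -0.0004 0.0092 dy -0.0076 0.0316
  V 175 -1 1223 dx 0.0004 0.0076 dy 0.0 0.0467
held pts 3975 x max 0.0617 gap 0.0149 F [ 0.3 -0.6 -0.6]
sleeve x -0.0163 0.0146 ztop -0.0022
slope y/x [0.0013 0.0001] z/x [0.0068 0.0021]
seat tcp [ 0.5236 -0.1943]
shift [ 2.5 -4.2 52.2] turn -0.02 cur yaw -171.22 tilt [-0.001 -0.    -1.   ] rows>= 2.0 t 27.72
```

Call:
{"api": "play_rows", "payload": {"moves": "1 2.5 -4.2 5 0;1 2.5 -4.2 20 0;1 2.5 -4.2 38 0;1 2.5 -4.2 48 0;1 2.5 -4.2 52 0;1 2.5 -4.2 52 0;1 2.5 -4.2 52 0;1 2.5 -4.2 52 0;1 2.5 -4.2 52 0"}}

```text
time: 28.47
tool_pos: [0.5239, -0.1947, 0.0516]
tool_rot: [-0.239, 3.131, -0.001]
contact_force: [0.4, -0.0, 0.3]
finger_gap: 0.0152
```

```bash
python3 -c "
from plan import seat
seat(125,-.0008,.042)"
```

```text
seat tcp [ 0.5236 -0.1943]
shift [0.3 0.5 9.6] turn -0.05 cur yaw -171.25 tilt [-0.002 -0.001 -1.   ] rows>= 1.0 t 28.47
```

Call:
{"api": "play_rows", "payload": {"moves": "1 0 0.4 2 0;1 0 0.4 4 0;1 0 0.4 6 0;1 0 0.4 7 0;1 0 0.4 7.5 0;1 0 0.4 8 0;1 0 0.4 8 0;1 0 0.4 8 0"}}

```text
time: 29.13
tool_pos: [0.5232, -0.1943, 0.0427]
tool_rot: [-0.24, 3.132, -0.0]
contact_force: [-0.2, 0.2, -0.9]
finger_gap: 0.0152
```

Call:
{"api": "play_rows", "payload": {"moves": "1 0 0 0.5 0;1 0 0 0.5 0;1 0 0 1 0;1 0 0 1 0"}}

```text
time: 29.47
tool_pos: [0.5235, -0.1947, 0.0421]
tool_rot: [-0.239, 3.132, -0.001]
contact_force: [-1.5, -1.8, 2.6]
finger_gap: 0.0148
```

Call:
{"api": "play_rows", "payload": {"force": 20, "moves": "1 0 0 0.5 0;1 0 0 0.5 0;1 0 0 1 0;1 0 0 1 0"}}

```text
time: 29.8
tool_pos: [0.5235, -0.1948, 0.0418]
tool_rot: [-0.239, 3.132, -0.001]
contact_force: [-3.1, -1.2, 9.9]
finger_gap: 0.0151
```

Call:
{"api": "play_rows", "payload": {"moves": "1 0 0 -0.6 0;0.8 0 0 -0.6 0;0.78 0 0 -0.6 0;0.74 0 0 -0.6 0;0.68 0 0 -0.6 0;0.66 0 0 -0.6 0;0.66 0 0 -0.6 0;0.66 0 0 -15 0;0.66 0 0 -40 0;0.66 0 0 -75 0"}}

```text
time: 30.63
tool_pos: [0.5209, -0.1933, 0.1137]
tool_rot: [0.239, -3.126, -0.002]
contact_force: [0.3, 0.4, 0.1]
finger_gap: 0.0294
```

Call:
{"api": "play_rows", "payload": {"moves": "0.68 -40 0 -35 0;0.68 -60 0 -70 0;0.68 -60 0 -80 0;0.68 -60 0 -80 0;0.68 -60 0 -80 0;0.68 -60 0 -80 0"}}

```text
time: 31.13
tool_pos: [0.5813, -0.1849, 0.1944]
tool_rot: [0.239, -3.13, -0.001]
contact_force: [0.0, -0.1, -0.2]
finger_gap: 0.0277
```

```bash
python3 -c "
from chk import *
chk('g6'); go(.565,.2056,.14,181.96)" | egrep 'ROD|shift'
```

```text
ROD at seat 100 len 0.0992 centre dx -0.0002 dy -0.0005 yaw 0.11 z [0.0002 0.0401]
ROD at seat 125 len 0.1243 centre dx -0.0 dy -0.0002 yaw 0.09 z [-0.0007  0.0401]
shift [-43.5 388.4  54.2] turn 6.76 cur yaw -171.28 tilt [ 0.003  0.001 -1.   ] rows>= 10.0 t 31.18
```

View pics/g6.png

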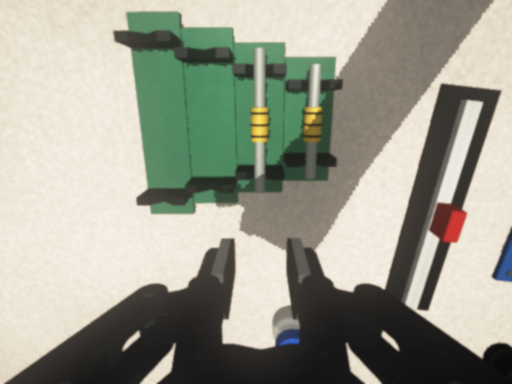

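Both rods seated and centred. Next: the 150 rod (cradle y = -24).

Call:
{"api": "play_rows", "payload": {"moves": "0.68 -44 388 20 6.8;0.68 -44 388 20 6.8;0.68 -44 388 20 6.8;0.68 -44 388 20 6.8;0.68 -44 388 20 6.8;0.68 -44 388 20 6.8;0.68 -44 388 20 6.8;0.68 -44 388 20 6.8;0.68 -44 388 30 6.8;0.68 -44 388 45 6.8"}}

```text
time: 32.02
tool_pos: [0.5657, 0.2124, 0.151]
tool_rot: [-0.064, 3.139, 0.007]
contact_force: [0.9, 1.3, -0.3]
finger_gap: 0.0275
```

Call:
{"api": "play_rows", "payload": {"moves": "0.68 0 0 15 0;0.68 0 0 15 0;0.68 0 0 15 0;0.68 0 0 15 0;0.68 0 0 15 0;0.68 0 0 15 0"}}

```text
time: 32.52
tool_pos: [0.5678, 0.2041, 0.1368]
tool_rot: [-0.05, 3.139, 0.001]
contact_force: [-0.2, -0.3, 0.5]
finger_gap: 0.0273
```

```bash
python3 -c "
from rods import *
rods('h1'); go(.5654,.2056,.06,181.96)"
```

```text
cradle [0.5604 0.2296 0.1943 0.2502] 1.83 bench -2.701518959558058e-05
0.024 len 0.1606 xc -0.0122 sleeve x -0.0348 0.1142 y 0.0236 ztop 0.0441 world [0.5475 0.2532]
-0.024 len 0.1496 xc 0.0047 sleeve x -0.0079 0.1164 y -0.0243 ztop 0.0443 world [0.5659 0.2058]
shift [  9.3 -43.9  36.8] turn -0.31 cur yaw -178.17 tilt [-0.002  0.001 -1.   ] rows>= 2.0 t 32.52
shift [ 2.3  1.2 76.7] turn -0.11 cur yaw -178.15 tilt [-0.002  0.001 -1.   ] rows>= 2.0 t 32.57
```

View pics/h1.png

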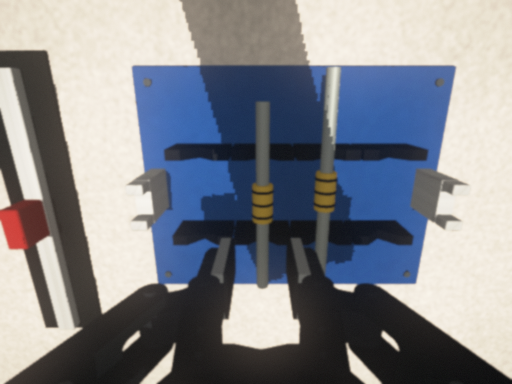

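Call:
{"api": "play_rows", "payload": {"moves": "0.68 2 1.5 20 0;0.68 2 1.5 45 0;0.68 2 1.5 65 0;0.68 2 1.5 75 0;0.68 2 1.5 77 0;0.68 2 1.5 77 0;0.68 2 1.5 77 0;0.68 2 1.5 77 0"}}

```text
time: 33.23
tool_pos: [0.566, 0.207, 0.0603]
tool_rot: [-0.053, 3.139, 0.002]
contact_force: [-1.3, -0.2, -0.2]
finger_gap: 0.0272
```

```bash
python3 -c "
from h import *
go(.5656,.2056,.043,181.96)
s=get_state(); p,d=vision.snapshot('wrist'); cv2.imwrite('pics/h2.png',p)"
```

```text
shift [ 0.5 -1.4 17.3] turn -0.02 cur yaw -178.06 tilt [-0.003  0.001 -1.   ] rows>= 1.0 t 33.23
```

View pics/h2.png

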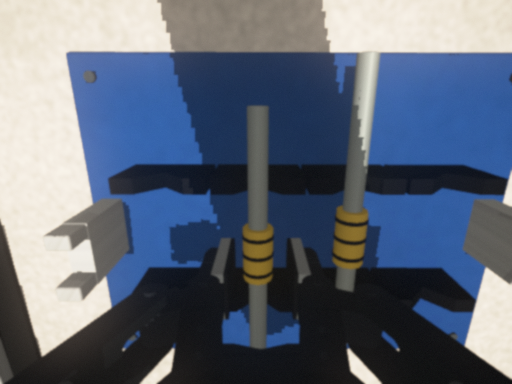

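Call:
{"api": "play_rows", "payload": {"moves": "0.68 0 -1.2 8 0;0.68 0 -1.2 14 0;0.68 0 -1.2 17.5 0;0.68 0 -1.2 17.5 0;0.68 0 -1.2 17.5 0;0.68 0 -1.2 17.5 0"}}

```text
time: 33.78
tool_pos: [0.565, 0.2055, 0.0411]
tool_rot: [-0.054, 3.141, -0.0]
contact_force: [-0.1, 0.1, 0.3]
finger_gap: 0.0271
```

Call:
{"api": "play_rows", "payload": {"force": 30, "moves": "0.72 0 0 0 0;0.76 0 0 0 0;0.8 0 0 0 0;0.85 0 0 0 0;1 0 0 0 0;1 0 0 0 0;1 0 0 0 0"}}

```text
time: 34.37
tool_pos: [0.565, 0.2055, 0.0414]
tool_rot: [-0.053, 3.141, 0.0]
contact_force: [0.2, -0.5, 1.4]
finger_gap: 0.0147
```

Call:
{"api": "play_rows", "payload": {"moves": "1 0 0 -3 0;1 0 0 -6 0;1 0 0 -10 0;1 0 0 -20 0;1 0 0 -40 0;1 0 0 -65 0;1 0 0 -90 0;1 0 0 -110 0;1 0 0 -110 0;1 0 0 -110 0"}}

```text
time: 35.2
tool_pos: [0.5658, 0.2058, 0.153]
tool_rot: [-0.053, 3.138, 0.003]
contact_force: [-1.0, -0.3, -1.4]
finger_gap: 0.0148
```

```bash
python3 -c "
from held import held
from plan import seat
held('h3'); seat(150,0,.14)"
```

```text
held pts 4808 x max 0.0745 gap 0.0148 F [-1.  -0.3 -1.4]
sleeve x -0.0158 0.0153 ztop -0.0028
slope y/x [ 0.0026 -0.    ] z/x [0.0005 0.0017]
seat tcp [ 0.5318 -0.2416]
shift [  48.2 -445.7   11.2] turn -6.85 cur yaw -178.05 tilt [-0.  0. -1.] rows>= 11.0 t 35.25
```

Call:
{"api": "play_rows", "payload": {"moves": "1 48 -446 5 -6.8;1 48 -446 5 -6.8;1 48 -446 5 -6.8;1 48 -446 5 -6.8;1 48 -446 5 -6.8;1 48 -446 5 -6.8;1 48 -446 5 -6.8;1 48 -446 5 -6.8;1 48 -446 5 -6.8;1 48 -446 5 -6.8"}}

```text
time: 36.08
tool_pos: [0.5328, -0.2115, 0.1449]
tool_rot: [0.24, -3.13, -0.002]
contact_force: [0.7, 0.4, -1.2]
finger_gap: 0.0148
```

Call:
{"api": "play_rows", "payload": {"moves": "1 0 0 0 0;1 0 0 0 0;1 0 0 0 0"}}

```text
time: 36.33
tool_pos: [0.5336, -0.2094, 0.145]
tool_rot: [0.239, -3.13, -0.002]
contact_force: [0.2, -0.6, -1.3]
finger_gap: 0.0145
```

```bash
python3 -c "
from plan import seat
seat(150,-.0004,.10)"
```

```text
seat tcp [ 0.5314 -0.2417]
shift [  7.  -31.6  44.9] turn -0.08 cur yaw -171.28 tilt [ 0.002  0.002 -1.   ] rows>= 2.0 t 36.33
```

Call:
{"api": "play_rows", "payload": {"moves": "1 7 -31.6 0 0;1 7 -31.6 10 0;1 7 -31.6 25 0;1 7 -31.6 40 0;1 7 -31.6 45 0;1 7 -31.6 45 0;1 7 -31.6 45 0;1 7 -31.6 45 0;1 7 -31.6 45 0;1 7 -31.6 45 0"}}

```text
time: 37.17
tool_pos: [0.5329, -0.2424, 0.1023]
tool_rot: [-0.24, 3.131, -0.001]
contact_force: [-0.2, 0.4, -1.1]
finger_gap: 0.0149
```

```bash
python3 -c "
from plan import seat
from held import held
held('h5'); seat(150,-.0004,.051)"
```

```text
held pts 4817 x max 0.0745 gap 0.0149 F [-0.2  0.4 -1.1]
sleeve x -0.0163 0.0151 ztop -0.0028
slope y/x [0.002 0.   ] z/x [0.001  0.0017]
seat tcp [ 0.5314 -0.2417]
shift [ 1.3  1.  51.2] turn -0.04 cur yaw -171.24 tilt [-0.001 -0.    -1.   ] rows>= 2.0 t 37.22
```

View pics/h5.png

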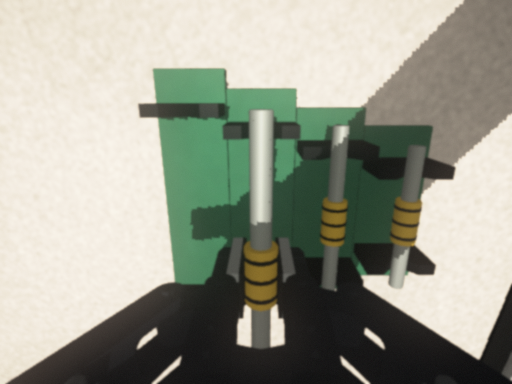

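Call:
{"api": "play_rows", "payload": {"moves": "1 1 0.8 5 0;1 1 0.8 20 0;1 1 0.8 38 0;1 1 0.8 48 0;1 1 0.8 52 0;1 1 0.8 52 0;1 1 0.8 52 0;1 1 0.8 52 0;1 1 0.8 52 0"}}

```text
time: 37.97
tool_pos: [0.5319, -0.242, 0.0504]
tool_rot: [-0.24, 3.131, -0.001]
contact_force: [-0.7, -0.1, -1.1]
finger_gap: 0.015
```

```bash
python3 -c "
from plan import seat
seat(150,-.0004,.042)"
```

```text
seat tcp [ 0.5314 -0.2417]
shift [0.5 0.4 8.4] turn -0.05 cur yaw -171.25 tilt [-0.002 -0.001 -1.   ] rows>= 1.0 t 37.97
```

Call:
{"api": "play_rows", "payload": {"moves": "1 0 0.3 2 0;1 0 0.3 4 0;1 0 0.3 5.5 0;1 0 0.3 6.5 0;1 0 0.3 7 0;1 0 0.3 7.5 0;1 0 0.3 7.5 0;1 0 0.3 7.5 0"}}

```text
time: 38.63
tool_pos: [0.5312, -0.2416, 0.042]
tool_rot: [-0.24, 3.132, -0.0]
contact_force: [-1.1, -0.8, -1.5]
finger_gap: 0.0153
```

Call:
{"api": "play_rows", "payload": {"moves": "1 0 0 0.5 0;1 0 0 0.5 0;1 0 0 1 0;1 0 0 1 0"}}

```text
time: 38.97
tool_pos: [0.5315, -0.242, 0.0415]
tool_rot: [-0.239, 3.132, -0.001]
contact_force: [-0.2, -0.7, 2.7]
finger_gap: 0.0148
```

Call:
{"api": "play_rows", "payload": {"force": 20, "moves": "1 0 0 0.5 0;1 0 0 0.5 0;1 0 0 1 0;1 0 0 1 0"}}

```text
time: 39.3
tool_pos: [0.5315, -0.2421, 0.0412]
tool_rot: [-0.239, 3.131, -0.001]
contact_force: [-2.8, -0.1, 8.2]
finger_gap: 0.015
```

Call:
{"api": "play_rows", "payload": {"moves": "1 0 0 -0.6 0;0.8 0 0 -0.6 0;0.78 0 0 -0.6 0;0.74 0 0 -0.6 0;0.68 0 0 -0.6 0;0.66 0 0 -0.6 0;0.66 0 0 -0.6 0;0.66 0 0 -15 0;0.66 0 0 -40 0;0.66 0 0 -75 0"}}

```text
time: 40.13
tool_pos: [0.5291, -0.2404, 0.113]
tool_rot: [0.239, -3.127, -0.003]
contact_force: [0.2, -0.1, -0.3]
finger_gap: 0.029
```

Call:
{"api": "play_rows", "payload": {"moves": "0.68 -40 0 -35 0;0.68 -60 0 -70 0;0.68 -60 0 -80 0;0.68 -60 0 -80 0;0.68 -60 0 -80 0;0.68 -60 0 -80 0"}}

```text
time: 40.63
tool_pos: [0.5894, -0.2323, 0.1937]
tool_rot: [0.239, -3.13, -0.001]
contact_force: [-0.2, -0.7, -0.3]
finger_gap: 0.0274
```

```bash
python3 -c "
from chk import *
chk('h6'); go(.5543,.2534,.14,181.96)" | egrep 'ROD|shift'
```

```text
ROD at seat 100 len 0.099 centre dx -0.0002 dy -0.0008 yaw 0.04 z [-0.0004  0.0402]
ROD at seat 125 len 0.1243 centre dx -0.0005 dy -0.0005 yaw 0.05 z [-0.0003  0.0401]
ROD at seat 150 len 0.1495 centre dx 0.0001 dy -0.0002 yaw 0.09 z [-0.0004  0.04  ]
shift [-39.4 485.3  53.8] turn 6.75 cur yaw -171.29 tilt [ 0.003  0.001 -1.   ] rows>= 12.0 t 40.68
```

Three seated. Now the 175 rod.

Call:
{"api": "play_rows", "payload": {"moves": "0.68 -39 485 20 6.7;0.68 -39 485 20 6.7;0.68 -39 485 20 6.7;0.68 -39 485 20 6.7;0.68 -39 485 20 6.7;0.68 -39 485 20 6.7;0.68 -39 485 20 6.7;0.68 -39 485 20 6.7;0.68 -39 485 20 6.7;0.68 -39 485 20 6.7"}}

```text
time: 41.52
tool_pos: [0.5587, 0.1831, 0.1764]
tool_rot: [0.055, -3.139, 0.001]
contact_force: [0.9, -0.4, -0.2]
finger_gap: 0.0275
```

Call:
{"api": "play_rows", "payload": {"moves": "0.68 0 70 10 0;0.68 0 70 30 0;0.68 0 70 40 0;0.68 0 70 40 0;0.68 0 70 40 0;0.68 0 70 40 0;0.68 0 70 40 0"}}

```text
time: 42.1
tool_pos: [0.5589, 0.25, 0.1388]
tool_rot: [-0.051, 3.14, -0.0]
contact_force: [0.2, -0.3, 0.6]
finger_gap: 0.0273
```

```bash
python3 -c "
from rods import *
rods('i1'); go(.5543,.2534,.06,181.96)"
```

```text
cradle [0.561  0.2297 0.1948 0.2505] 1.87 bench -7.010305806981476e-05
0.024 len 0.1747 xc -0.0058 sleeve x -0.0226 0.1135 y 0.0239 ztop 0.0442 world [0.5544 0.2535]
shift [  1.9 -90.   38.8] turn -0.28 cur yaw -178.14 tilt [-0.001 -0.    -1.   ] rows>= 3.0 t 42.1
shift [ 4.6  3.1 79. ] turn -0.08 cur yaw -178.12 tilt [-0.002  0.    -1.   ] rows>= 2.0 t 42.15
```

View pics/i1.png

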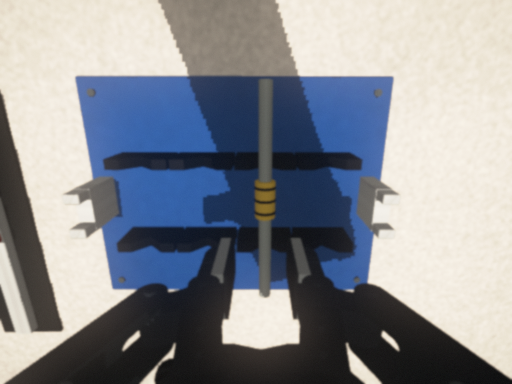

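Call:
{"api": "play_rows", "payload": {"moves": "0.68 4.5 3.2 20 0;0.68 4.5 3.2 45 0;0.68 4.5 3.2 65 0;0.68 4.5 3.2 76 0;0.68 4.5 3.2 79 0;0.68 4.5 3.2 79 0;0.68 4.5 3.2 79 0;0.68 4.5 3.2 79 0"}}

```text
time: 42.82
tool_pos: [0.5544, 0.2554, 0.0606]
tool_rot: [-0.056, 3.139, 0.002]
contact_force: [0.4, -0.4, 0.3]
finger_gap: 0.0274
```

```bash
python3 -c "
from h import *
go(.5544,.2534,.043,181.96)
s=get_state(); p,d=vision.snapshot('wrist'); cv2.imwrite('pics/i2.png',p)"
```

```text
shift [ 0.2 -2.1 17.6] turn 0.07 cur yaw -177.97 tilt [-0.003  0.001 -1.   ] rows>= 1.0 t 42.82
```

View pics/i2.png

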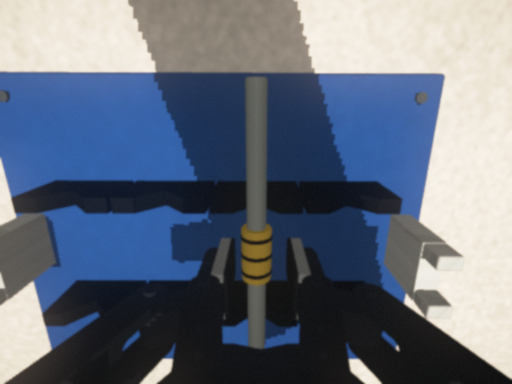

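Call:
{"api": "play_rows", "payload": {"moves": "0.68 0 -1.9 8 0;0.68 0 -1.9 14 0;0.68 0 -1.9 17.5 0;0.68 0 -1.9 17.5 0;0.68 0 -1.9 17.5 0;0.68 0 -1.9 17.5 0"}}

```text
time: 43.37
tool_pos: [0.5534, 0.2533, 0.0413]
tool_rot: [0.056, -3.141, -0.0]
contact_force: [0.2, -0.1, 0.2]
finger_gap: 0.0277
```

Call:
{"api": "play_rows", "payload": {"force": 30, "moves": "0.72 0 0 0 0;0.76 0 0 0 0;0.8 0 0 0 0;0.85 0 0 0 0;1 0 0 0 0;1 0 0 0 0;1 0 0 0 0"}}

```text
time: 43.95
tool_pos: [0.5535, 0.2531, 0.0417]
tool_rot: [-0.056, 3.141, 0.0]
contact_force: [-0.7, -0.7, 1.9]
finger_gap: 0.0151
```

Call:
{"api": "play_rows", "payload": {"moves": "1 0 0 -3 0;1 0 0 -6 0;1 0 0 -10 0;1 0 0 -20 0;1 0 0 -40 0;1 0 0 -65 0;1 0 0 -90 0;1 0 0 -110 0;1 0 0 -110 0;1 0 0 -110 0"}}

```text
time: 44.78
tool_pos: [0.5542, 0.2536, 0.1534]
tool_rot: [-0.056, 3.138, 0.003]
contact_force: [-0.7, 0.7, -1.8]
finger_gap: 0.0148
```

```bash
python3 -c "
from held import held
from plan import seat
held('i3'); seat(175,0,.14)"
```

```text
held pts 5630 x max 0.0865 gap 0.0148 F [-0.7  0.7 -1.8]
sleeve x -0.016 0.0148 ztop -0.0024
slope y/x [0.003 0.   ] z/x [-0.0013  0.0021]
seat tcp [ 0.5391 -0.2891]
shift [  33.5 -541.4   11.4] turn -6.74 cur yaw -177.94 tilt [-0.  0. -1.] rows>= 14.0 t 44.83
```

Call:
{"api": "play_rows", "payload": {"moves": "1 33 -541 5 -6.7;1 33 -541 5 -6.7;1 33 -541 5 -6.7;1 33 -541 5 -6.7;1 33 -541 5 -6.7;1 33 -541 5 -6.7;1 33 -541 5 -6.7;1 33 -541 5 -6.7;1 33 -541 5 -6.7;1 33 -541 5 -6.7"}}

```text
time: 45.67
tool_pos: [0.5413, -0.1649, 0.146]
tool_rot: [0.24, -3.13, -0.001]
contact_force: [1.2, 0.9, -1.0]
finger_gap: 0.0151
```

Call:
{"api": "play_rows", "payload": {"moves": "1 3 -100 0 0;1 3 -100 0 0;1 3 -100 0 0;1 3 -100 0 0;1 3 -100 0 0;1 3 -100 0 0"}}

```text
time: 46.17
tool_pos: [0.5546, -0.2608, 0.146]
tool_rot: [0.241, -3.13, -0.003]
contact_force: [0.4, 1.2, -0.9]
finger_gap: 0.0151
```

```bash
python3 -c "
from plan import seat
seat(175,-.0007,.10)"
```

```text
seat tcp [ 0.5384 -0.2892]
shift [ 20.3 -25.6  46. ] turn 0.02 cur yaw -171.18 tilt [ 0.002  0.002 -1.   ] rows>= 2.0 t 46.17
```

Call:
{"api": "play_rows", "payload": {"moves": "1 20 -25.6 0 0;1 20 -25.6 10 0;1 20 -25.6 25 0;1 20 -25.6 40 0;1 20 -25.6 45 0;1 20 -25.6 45 0;1 20 -25.6 45 0;1 20 -25.6 45 0;1 20 -25.6 45 0;1 20 -25.6 45 0"}}

```text
time: 47.0
tool_pos: [0.5398, -0.291, 0.1034]
tool_rot: [-0.24, 3.131, -0.001]
contact_force: [1.3, -0.4, -2.1]
finger_gap: 0.0149
```

```bash
python3 -c "
from plan import seat
from held import held
held('i5'); seat(175,-.0007,.051)"
```

```text
held pts 5620 x max 0.0865 gap 0.0149 F [ 1.3 -0.4 -2.1]
sleeve x -0.0203 0.0151 ztop -0.0024
slope y/x [0.0022 0.0001] z/x [-0.0017  0.0021]
seat tcp [ 0.5384 -0.2892]
shift [ 1.   2.1 52.3] turn -0.04 cur yaw -171.24 tilt [-0.001 -0.    -1.   ] rows>= 2.0 t 47.05
```

View pics/i5.png

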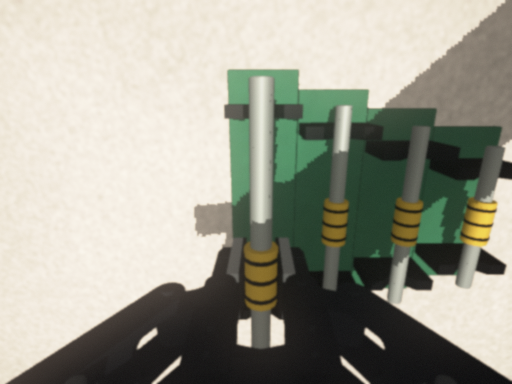

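Call:
{"api": "play_rows", "payload": {"moves": "1 0.8 1.9 5 0;1 0.8 1.9 20 0;1 0.8 1.9 38 0;1 0.8 1.9 48 0;1 0.8 1.9 52 0;1 0.8 1.9 52 0;1 0.8 1.9 52 0;1 0.8 1.9 52 0;1 0.8 1.9 52 0"}}

```text
time: 47.8
tool_pos: [0.5388, -0.2896, 0.0516]
tool_rot: [-0.239, 3.131, -0.001]
contact_force: [-0.2, -0.2, -1.4]
finger_gap: 0.0148
```

```bash
python3 -c "
from plan import seat
seat(175,-.0007,.042)"
```

```text
seat tcp [ 0.5384 -0.2892]
shift [0.3 0.5 9.6] turn -0.05 cur yaw -171.25 tilt [-0.002 -0.001 -1.   ] rows>= 1.0 t 47.8
```

Call:
{"api": "play_rows", "payload": {"moves": "1 0 0.3 2 0;1 0 0.3 4 0;1 0 0.3 6 0;1 0 0.3 7 0;1 0 0.3 7.5 0;1 0 0.3 8 0;1 0 0.3 8 0;1 0 0.3 8 0"}}

```text
time: 48.47
tool_pos: [0.5381, -0.289, 0.0426]
tool_rot: [-0.24, 3.132, -0.0]
contact_force: [-0.5, -0.7, -1.6]
finger_gap: 0.015
```

Call:
{"api": "play_rows", "payload": {"moves": "1 0 0 0.5 0;1 0 0 0.5 0;1 0 0 1 0;1 0 0 1 0"}}

```text
time: 48.8
tool_pos: [0.5384, -0.2894, 0.042]
tool_rot: [-0.239, 3.132, -0.001]
contact_force: [-0.9, -0.1, 1.4]
finger_gap: 0.0148
```

Call:
{"api": "play_rows", "payload": {"force": 20, "moves": "1 0 0 0.5 0;1 0 0 0.5 0;1 0 0 1 0;1 0 0 1 0"}}

```text
time: 49.13
tool_pos: [0.5385, -0.2896, 0.0416]
tool_rot: [-0.239, 3.131, -0.001]
contact_force: [-1.9, -0.9, 6.6]
finger_gap: 0.015
```

Call:
{"api": "play_rows", "payload": {"moves": "1 0 0 -0.6 0;0.8 0 0 -0.6 0;0.78 0 0 -0.6 0;0.74 0 0 -0.6 0;0.68 0 0 -0.6 0;0.66 0 0 -0.6 0;0.66 0 0 -0.6 0;0.66 0 0 -15 0;0.66 0 0 -40 0;0.66 0 0 -75 0"}}

```text
time: 49.97
tool_pos: [0.5363, -0.288, 0.1146]
tool_rot: [0.239, -3.128, -0.003]
contact_force: [-0.4, -0.1, 0.5]
finger_gap: 0.0289
```

Call:
{"api": "play_rows", "payload": {"moves": "0.68 -40 15 -35 0;0.68 -60 30 -70 0;0.68 -60 40 -100 0;0.68 -60 40 -110 0;0.68 -60 40 -110 0;0.68 -60 40 -110 0;0.68 -60 40 -110 0"}}

```text
time: 50.55
tool_pos: [0.5901, -0.2409, 0.2247]
tool_rot: [0.237, -3.131, -0.001]
contact_force: [-0.4, -0.1, -0.8]
finger_gap: 0.0273
```

```bash
python3 -c "
from chk import *
chk('j6')
p,d=vision.snapshot('top'); cv2.imwrite('pics/j7.png',p)
K,P=cam('top')
for l in ('loupe','jar'):
    for r in finder.landmark_of(l,'top')[:1]: print(l,r['uv'],at_z(r['uv'],0,K,P).round(4))
" | egrep 'ROD|lou|jar'
```

```text
ROD at seat 100 len 0.0999 centre dx -0.0003 dy -0.0008 yaw 0.1 z [0.0007 0.0402]
ROD at seat 125 len 0.1243 centre dx -0.0003 dy -0.0005 yaw 0.1 z [-0.0004  0.0402]
ROD at seat 150 len 0.1497 centre dx -0.0 dy -0.0002 yaw 0.05 z [-0.0012  0.0401]
ROD at seat 175 len 0.1743 centre dx -0.0 dy 0.0001 yaw 0.09 z [0.   0.04]
loupe [177.2, 128.3] [[0.775  0.1631 0.    ]]
jar [300.8, 138.3] [[ 0.7554 -0.1198  0.    ]]
```

View pics/j6.png

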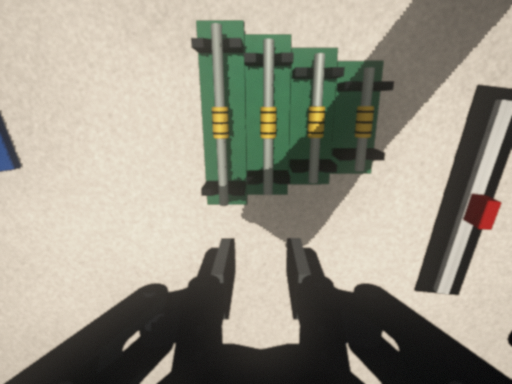

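View pics/j7.png

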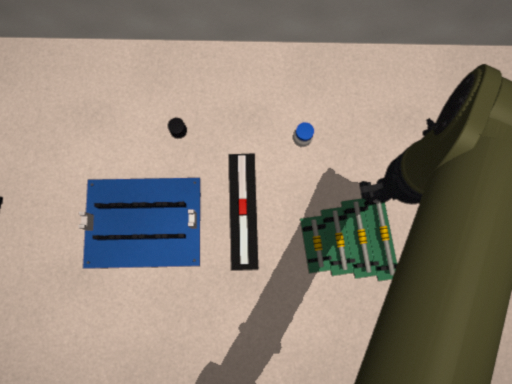

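```bash
python3 -c "
from h import *
go(.64,.012,.25,182.4)"
```

```text
shift [-87.2 242.2 -25.9] turn 6.28 cur yaw -171.32 tilt [ 0.002  0.001 -1.   ] rows>= 7.0 t 50.75
```

Call:
{"api": "play_rows", "payload": {"moves": "0.68 -87 242 -26 6.3;0.68 -87 242 -26 6.3;0.68 -87 242 -26 6.3;0.68 -87 242 -26 6.3;0.68 -87 242 -26 6.3;0.68 -87 242 -26 6.3;0.68 -87 242 -26 6.3;0.68 -87 242 -26 6.3;0.68 -87 242 -26 6.3;0.68 -87 242 -26 6.3"}}

```text
time: 51.58
tool_pos: [0.6401, 0.0099, 0.251]
tool_rot: [0.063, -3.14, 0.002]
contact_force: [0.2, -0.7, -0.5]
finger_gap: 0.0276
```

Call:
{"api": "play_rows", "payload": {"moves": "0.68 0 0 0 0;0.68 0 0 0 0;0.68 0 0 0 0;0.68 0 0 0 0"}}

```text
time: 51.92
tool_pos: [0.6404, 0.0112, 0.2516]
tool_rot: [-0.065, 3.141, 0.0]
contact_force: [0.2, 0.5, 0.2]
finger_gap: 0.0269
```

```bash
python3 - <<'E'
from h import *
s=get_state(); p,d=vision.snapshot("wrist"); cv2.imwrite("pics/k1.png",p)
K,P=cam("wrist",s); W=cloud(d,K,P); z=W[...,2]
reg=(W[...,0]>.42)&(W[...,0]<.76)&(W[...,1]>-.05)&(W[...,1]<.08)
for n,a,b in (("pad",.0025,.008),("bar",.011,.018),("grip",.035,.05)):
    m=reg&(z>a)&(z<b); X=W[m][:,:2]; print(n,m.sum(),mar(W[m]),np.median(z[m]).round(4))
E
```

```text
pad 8073 (array([0.5891, 0.0196, 0.2596, 0.0785]), 3.22) 0.0039
bar 2465 (array([0.5925, 0.0116, 0.2401, 0.0158]), 2.43) 0.0139
grip 456 (array([0.5926, 0.0113, 0.0331, 0.0151]), 2.91) 0.0417
```

View pics/k1.png

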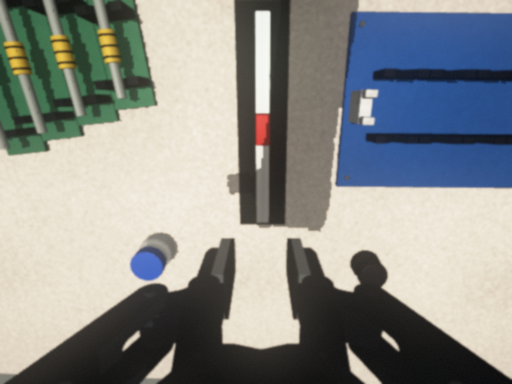

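```bash
python3 -c "
from station import ticket
print(ticket.close_job())"
```

```text
the job is handed in; nothing more can be done
None
```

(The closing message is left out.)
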